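# Open the slide-lid tool box and set up the tamping station

### The arm

A 7-joint arm with a two-finger parallel gripper is mounted at the origin on the work surface. World frame = base frame: x ahead of the robot, y to its left, z up, the work surface at z = 0. Lengths are in m, angles in rad, forces in N, time in s.
With the tool pointing down it reaches from about 0.425 to 0.875 m from the base axis. Payload 4.7 kg.
Tool frame: the origin (TCP) lies on the mounting face of the last link; the fingertips stand 182 mm ahead of it and the grasp point (between the pads) lies 164 mm ahead of it; x points along the fingers, y is the direction in which the jaws open and shut, and the axes are right-handed (so a half turn about x gives the same grasp; the last joint's range is limited). The gripper opens to 87 mm and grips with 3 to 60 N. Pads are 19 mm wide; open, the fingers measure 117 mm over their backs; the gripper's body (75 mm by 190 mm) begins 51 mm behind the grasp point.
Start: joints at [1.189, 0.321, -0.07, 1.45, 0.023, 1.371, -0.057], TCP at [0.251, -0.6, 0.405] pointing down, gripper open.
Joint ranges: [-2.86, 2.86], [-0.3, 2.09], [-1.38, 1.24], [0.06, 2.45], [-1.56, 4.7], [0.09, 2.05], [-2.69, 2.69]. Speed limits (rad/s): [2.57, 2.57, 3.14, 3.14, 3.14, 3.14, 3.14].

### API

Orientations are given as a rotation vector (axis times angle).
In Python, from bench import monitor, get_image, ctrl gives the robot as it stands.
- The arm moves only by the shell command python3 -m creep 'ROWS' [FORCE]. ROWS is JSON, a list of rows, each a list of 7 numbers: the shift along the tool's x, y, z in mm, then the turn, a rotation vector about the tool's x, y, z in rad, then the finger opening in mm, from 0 to 87. A call has 1 to 5 rows; each row shifts and turns the commanded pose from where the row before left it, along the tool's axes as they then stand; what a row does not reach is not made up. A row lasts 1/10 s, in which the tool goes at most 50 mm and 8.59 degrees, less where a joint would pass 70% of its speed; a pose out of reach is approached as far as the arm can. A call is refused whole if a number of a shift passes 50 or a number of a turn 0.15, either way. A call with a gripper value outside its range is refused whole. The fingers move at their own pace and stop on an object; FORCE is the grip in N (left out, the last holds). Time passes only in rows, so rows that do not move let the fingers close. It gives the time, the measured TCP pose, the force and the opening at its end, in the units of the state.
- monitor.get_state(): the state, without advancing time (a new reading comes with each control period).
- get_image(name): name is "side" or "top"; returns a dict with "img" (420x560x3 uint8, red, green, blue), "mtx" (3x3 intrinsics, pixels), "D" ([k1, k2, p1, p2, k3] as OpenCV has them; the pictures are not rectified), "view" (4x4, takes a point from world to camera coordinates). Camera axes: x right, y up, looking along -z (the intrinsics and any distortion apply to the point x, -y, -z); pixel columns grow to the right and rows downward; lengths in m; the calibration is good to about 2 mm. A picture is of the moment at which its call begins. There is no depth.
- ctrl.close_job(): hands the job in, once; it reports no verdict.
The state is a dict: "time": time; "joint_positions": joint angles; "qd": joint speeds; "joint_torque": joint torques, N m; "position": TCP position; "tool_rot": TCP orientation; "ft_force": force on the tool from outside, world axes, zero at the start; "torque": the same for the moment, N m; "grip_width": opening from 0.0 (shut) to 1.0 (fully open).
Only numpy, scipy, OpenCV 4.12 (cv2) and the standard library are available. Lean on these libraries where they do the work, as an engineer would, in place of code of your own. Each camera call takes 0.05 s, during which the arm holds its last target.

### The job

Set up the tamping station on the cafe bar: slide the wooden lid of the bamboo tool box straight out along its grooves by its pull until it is free, and lay it flat inside the rim of the blue tray with the pull on top. Then lift the tamper and the aluminium dosing cup out of the box and stand both upright, wholly on the black tamping mat. Set everything down gently rather than dropping it, and leave the milk jug, portafilter, syrup bottle and mug where they stand.

Things in the scene. Friction and masses are not known exactly. Their poses are not given: they have to be found in the camera images.
- box_floor (a point): Bamboo tool box, 220 (x) by 164 (y) by 108 mm high; it does not move. Centre of the inside floor, 8 mm above the bar, z up; the lid slides out along +x. Inside 204 (x) by 140 mm (y), with a low divider 6 mm thick and 22 mm high at x = 0. At x about +52 and -52 mm (y within 10 mm) one tool each stands upright on the floor, the tamper in either place.
- box_exit (a point): The end of the box over which the lid comes out: middle of the end, at the height of the ledge the lid rests on, 88 mm above and 110 mm in +x of box_floor, same axes. The grooves are 8 mm high; the two side walls and the closed end have a lip over the lid, top 12 mm above this point, with 140 mm clear between the side lips; the end wall here stays 4 mm below it.
- lid_mid (a point): Brown wooden lid, loose plate 212 (x) by 151 (y) by 6 mm, about 0.16 kg, shut in the grooves with 2 mm of play sideways and up; slides easily. Centre of the plate; +x is the end that comes out first, z out of the face with the pull. Shut, it lies 3.5 mm in +x of box_floor. It is out of the grooves after sliding 213 mm and cannot be lifted before.
- lid_pull (a point): Centre of the pull, a dark wooden bar standing on the lid: 16 mm thick along the slide (x), 80 mm long across it (y), 26 mm high. 45 mm from lid_mid along the lid's +x and 16 mm above it: 13 mm below the bar's top, 13 mm above the lid's upper face. Same axes as lid_mid.
- tamper_mid (a point): Coffee tamper, 84 mm high, upright: round steel base of 58 mm diameter and 20 mm height, thin neck, dark wooden handle of 33 mm diameter from 48 to 77 mm above its foot, rounded above. The point is on its axis, 42 mm above its foot; z up its axis. About 0.36 kg.
- cup_mid (a point): Aluminium dosing cup, a plain cylinder of 53 mm outer diameter and 78 mm height, open at the top, wall 3 mm, upright. The point is on its axis, 39 mm above its foot; z up towards the mouth. About 0.13 kg.
- tray_floor (a point): Shallow blue tray, 270 mm (x) by 205 mm (y) outside, 260 by 195 mm inside, rim 14 mm high above the bar; it does not move. The point is the centre of its inner floor, 5 mm above the bar; x along the long side, z up. The tray and the mat may change places.
- mat_top (a point): Black tamping mat, 220 mm (x) by 150 mm (y) by 6 mm thick, flat; it does not move. The point is the centre of its upper face; x along the long side, z up.
- milk_jug: Bystander: steel milk jug, 84 mm diameter at the foot, 105 mm high, handle reaching 68 mm from its axis towards its -x. Stands beside the path of the lid, at least 30 mm clear of it. Origin at the centre of its underside.
- portafilter: Bystander: portafilter lying on the bar, basket 72 mm in diameter (lugs 90 mm across) and 48 mm high, with a black handle reaching 182 mm from the basket's axis along its -x, 28 mm thick, 30 mm above the bar. Origin under the centre of the basket.
- syrup: Bystander: upright amber syrup bottle, 70 mm in diameter, 200 mm high, standing near the shut end of the box. Origin at the centre of its underside.
- mug: Bystander: white mug, 80 mm in diameter, 85 mm high, handle towards its +y. Origin at the centre of its underside.

How it is judged:
By the outcome, as a careful person would: the job done as asked, in the order asked, and still so for the second after the job is handed in, with the robot touching nothing.
It also fails if it takes over 72 s, if anything falls off the work surface, if the arm or the gripper's body presses on something with over 40 N, if the wrist force passes 120 N, or if a joint passes its speed limit or range.

## Working session

There is one attempt and no reset: what is moved stays moved. The work goes in short steps, Python scripts to look and compute and a shell command to move; the robot and the scene stay as the last step left them, time stands still between calls to the robot, and variables do not carry over. Pictures are saved under pics/ and viewed, and the job is handed in when it is done.

```bash
mkdir -p pics; ls; python3 - <<'E'
from bench import monitor,get_image
import cv2,numpy as np
print(monitor.get_state())
for n in("side","top"):
    d=get_image(n); cv2.imwrite(f"pics/{n}0.png",d["img"][:,:,::-1]); np.savez(f"pics/{n}0.npz",**d)
    print(d["mtx"],d["D"],d["view"])
E
```

```text
pics
{'time': 0.0, 'joint_positions': array([ 1.18912838,  0.32179825, -0.07008877,  1.45166557,  0.02260598,
        1.37074114, -0.05686092]), 'qd': array([-1.03594577e-03,  4.37704057e-04,  7.48435389e-06, -9.55926490e-04,
       -1.19423037e-03, -1.15903068e-03,  1.40635205e-03]), 'joint_torque': array([ 3.55221414e-05, -4.91278875e+01, -4.03852919e-01, -3.12528098e+01,
       -6.38312730e-02,  4.37935092e-02,  1.87374853e-04]), 'position': array([ 0.25048205, -0.59958539,  0.40368201]), 'tool_rot': array([ 2.00435935,  0.40386811, -2.00529199]), 'ft_force': array([ 0.57909178, -0.87296106, -0.94598567]), 'torque': array([-0.00194772,  0.01970057,  0.02483035]), 'grip_width': 0.997944211282301}
[[425.17606236   0.         284.08156122]
 [  0.         425.17606236 203.33274   ]
 [  0.           0.           1.        ]] [0.02248784 0.         0.         0.         0.        ] [[-0.71747368 -0.69641001  0.01563991  0.37933667]
 [ 0.49860893 -0.49775219  0.70967026 -0.37635002]
 [-0.48643668  0.51696794  0.70436035 -0.74231262]
 [ 0.          0.          0.          1.        ]]
[[441.61460771   0.         269.37097244]
 [  0.         441.61460771 207.75400883]
 [  0.           0.           1.        ]] [-0.02166898  0.          0.          0.          0.        ] [[ 0.09044158 -0.99588276  0.00615256 -0.09521165]
 [ 0.97234741  0.08963651  0.21565207 -0.54157086]
 [-0.21531567 -0.01352149  0.97645089 -1.19983634]
 [ 0.          0.          0.          1.        ]]
```

View pics/side0.png

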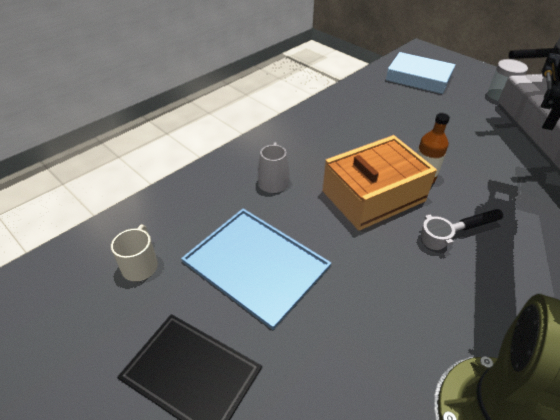

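View pics/top0.png

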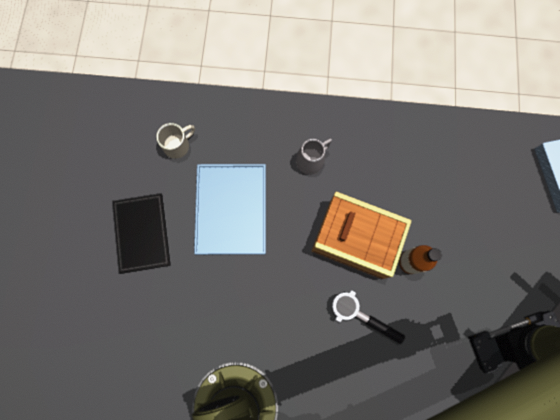

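```bash
cat > h.py <<'E'
import numpy as np,cv2
from scipy.spatial.transform import Rotation as R
F=np.diag([1,-1,-1.])
def cam(d):
    V=d["view"]; r=F@V[:3,:3]; t=F@V[:3,3]; return r,t,d["mtx"],d["D"]
def proj(d,P):
    r,t,K,D=cam(d); return cv2.projectPoints(np.atleast_2d(np.array(P,float)),cv2.Rodrigues(r)[0],t,K,D)[0][:,0]
def unproj(d,uv,z):
    r,t,K,D=cam(d); q=cv2.undistortPoints(np.array(uv,float).reshape(-1,1,2),K,D)[:,0]
    c=-r.T@t; out=[]
    for a in q:
        v=r.T@np.array([a[0],a[1],1]); out.append(c+v*(z-c[2])/v[2])
    return np.array(out)
def load(n): return dict(np.load(f"pics/{n}.npz"))
E
python3 - <<'E'
import cv2
t=cv2.imread("pics/top0.png");s=cv2.imread("pics/side0.png")
cv2.imwrite("pics/c1.png",cv2.resize(t[180:290,300:450],None,fx=5,fy=5,interpolation=2))
cv2.imwrite("pics/c2.png",cv2.resize(t[150:285,100:280],None,fx=4,fy=4,interpolation=2))
cv2.imwrite("pics/c3.png",cv2.resize(s[120:240,300:460],None,fx=5,fy=5,interpolation=2))
E
```

```text
(no output)
```

View pics/c1.png

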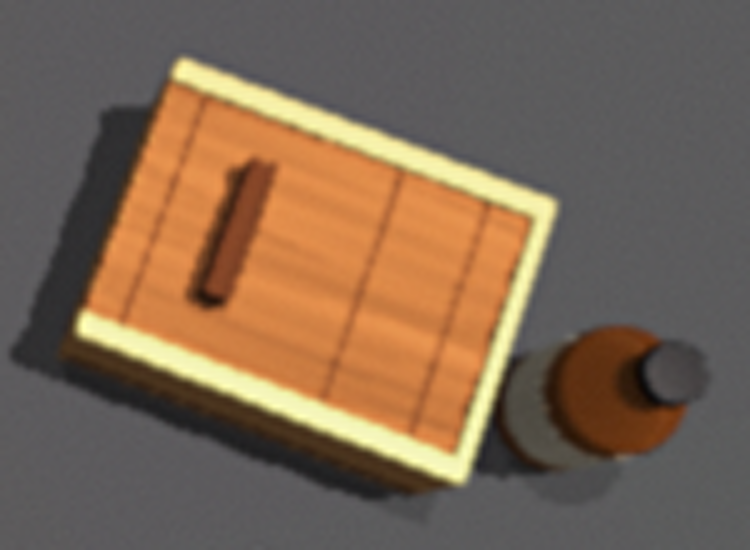

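View pics/c2.png

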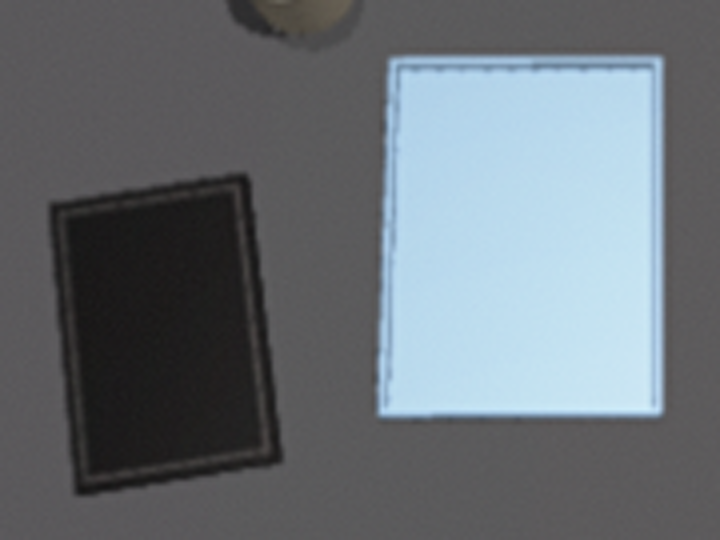

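View pics/c3.png

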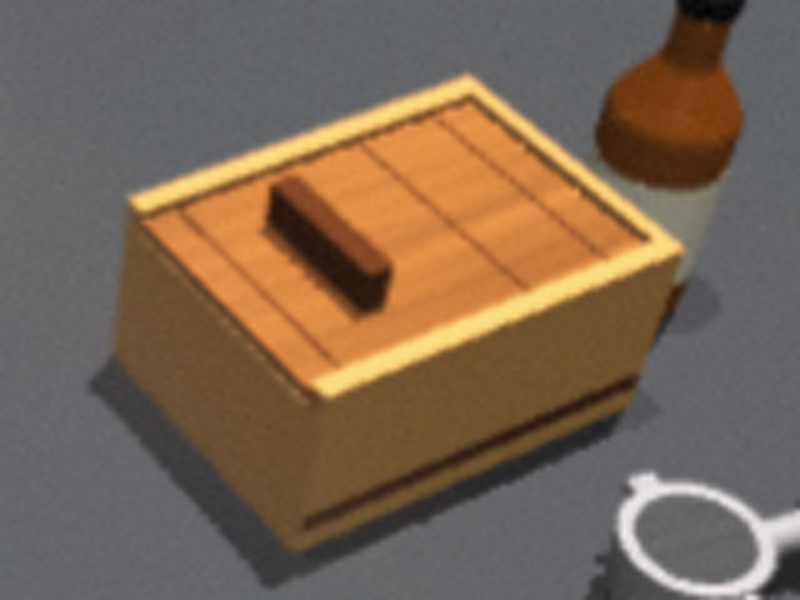

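```bash
python3 - <<'E'
import cv2
s=cv2.imread("pics/side0.png")
cv2.imwrite("pics/c4.png",cv2.resize(s[200:330,175:335],None,fx=5,fy=5,interpolation=2)[:600])
cv2.imwrite("pics/c5.png",cv2.resize(s[305:420,110:270],None,fx=5,fy=5,interpolation=2))
E
cat > fit.py <<'E'
from h import *
from scipy.optimize import least_squares
T=load("top0");S=load("side0")
def fit(name,obs,g):
    def res(p):
        c,s=np.cos(p[2]),np.sin(p[2]);out=[]
        for cm,P,uv in obs:
            W=[p[0]+c*P[0]-s*P[1],p[1]+s*P[0]+c*P[1],P[2]]
            out.append((proj(cm,W)[0]-uv))
        return np.array(out).ravel()
    r=least_squares(res,g,loss="soft_l1");print(name,r.x.round(4),np.degrees(r.x[2]).round(2));print(res(r.x).reshape(-1,2).round(1).tolist());return r.x
f=lambda x,y,x0,y0,k:np.array([x0+(x+.5)/k-.5,y0+(y+.5)/k-.5])
E
cat > fit0.py <<'E'
from fit import *
a=.110;b=.082
t=lambda x,y:f(x,y,300,180,5); s=lambda x,y:f(x,y,300,120,5)
B=fit("box",[(T,(a,-b,.108),t(178,57)),(T,(a,b,.108),t(77,330)),(T,(-a,b,.108),t(465,486)),(T,(-a,-b,.108),t(558,202)),
 (S,(a,-b,.108),s(128,197)),(S,(-a,-b,.108),s(467,73)),(S,(-a,b,.108),s(684,247)),(S,(a,b,0),s(298,552)),(S,(a,-b,0),s(113,357))],[.5,-.3,1.2])
for q in ([1,0]),:
    pass
m=lambda x,y:f(x,y,100,150,4)
a,b=.135,.1025
fit("tray",[(T,(a,b,.014),m(389,57)),(T,(a,-b,.014),m(664,57)),(T,(-a,-b,.014),m(664,416)),(T,(-a,b,.014),m(378,416))],[.5,0.1,0])
a,b=.11,.075
fit("mat",[(T,(a,b,.006),m(50,204)),(T,(a,-b,.006),m(246,174)),(T,(-a,-b,.006),m(283,461)),(T,(-a,b,.006),m(77,495))],[.5,.3,0])
E
python3 fit0.py
```

```text
box [ 0.4921 -0.3062  1.2887] 73.84
[[0.1, -0.1], [-0.1, 0.3], [-0.1, -1.0], [-0.2, -0.6], [0.5, 0.2], [0.4, 0.4], [0.4, 0.0], [-0.3, 0.3], [0.1, -0.5]]
tray [0.5474 0.0693 0.0935] 5.36
[[0.5, 0.3], [-0.4, 0.2], [-0.3, -0.3], [0.2, -0.2]]
mat [0.4514 0.3256 0.2589] 14.83
[[-0.4, -0.1], [0.5, -0.7], [0.0, 0.2], [-0.1, 0.4]]
```

View pics/c4.png

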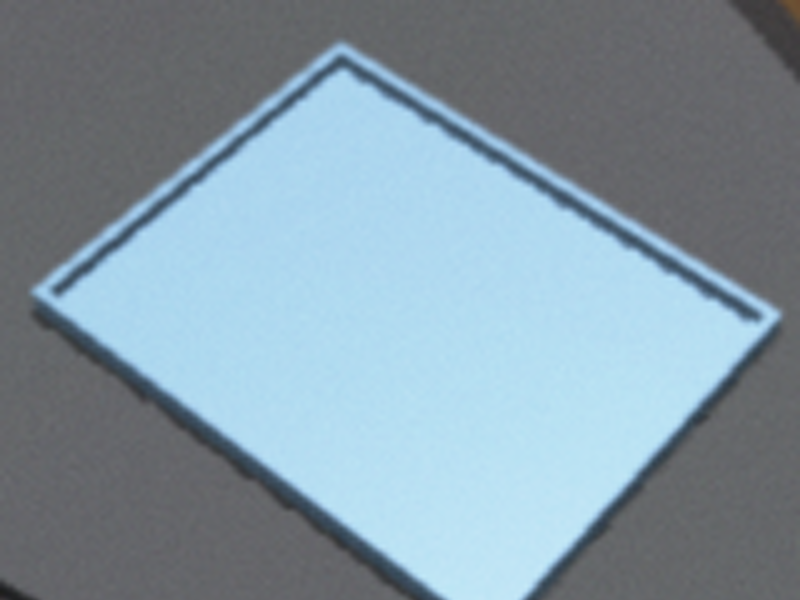

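View pics/c5.png

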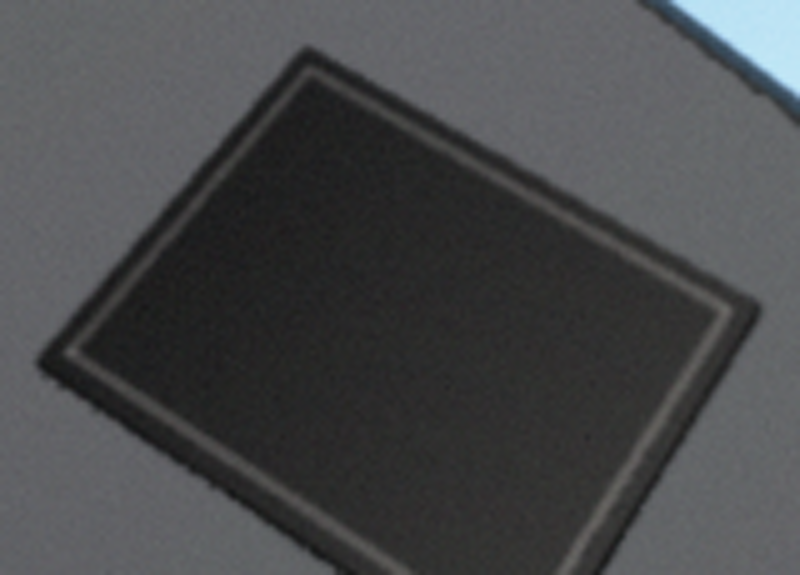

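```bash
cat > plan.py <<'E'
# usage: plan.py gx gy gz jawyaw_deg n : grasp target; prints needed row shifts
import sys; from h import *
from bench import monitor
def cur():
    s=monitor.get_state(); M=R.from_rotvec(s["tool_rot"]).as_matrix(); p=s["position"]; return s,M,p,p+.164*M[:,0]
def yaw(M): return np.degrees(np.arctan2(M[1,1],M[0,1]))
if __name__=="__main__":
    s,M,p,g=cur()
    print("t",round(s["time"],2),"grasp",g.round(4),"yaw",yaw(M).round(2),"toolx",M[:,0].round(4),"F",s["ft_force"].round(1),"w",round(s["grip_width"]*87,1),"q",s["joint_positions"].round(2))
    if len(sys.argv)>1:
        a=[float(v) for v in sys.argv[1:]]; n=int(a[4])
        y=np.radians(a[3]); X=np.array([0,0,-1.]);Y=np.array([np.cos(y),np.sin(y),0]);Mt=np.c_[X,Y,np.cross(X,Y)]
        pt=np.array(a[:3])-.164*X
        rv=R.from_matrix(M.T@Mt).as_rotvec(); print("rv",rv.round(4),"dist",((pt-p)*1000).round(1))
        pc=p.copy();Mc=M
        for i in range(n):
            want=p+(pt-p)*(i+1)/n
            sh=np.round(Mc.T@(want-pc)*1000,1 if n<4 else 0); t=np.round(rv/n,3)
            print([*sh.tolist(),*t.tolist()])
            pc=pc+Mc@sh/1000; Mc=Mc@R.from_rotvec(t).as_matrix()
E
python3 plan.py .5056 -.2596 .2 73.84 14
python3 - <<'E'
from fit import *
s4=lambda x,y:f(x,y,175,200,5);m=lambda x,y:f(x,y,100,150,4)
a,b=.135,.1025
fit("tray",[(T,(a,b,.014),m(389,57)),(T,(a,-b,.014),m(664,57)),(T,(-a,-b,.014),m(664,416)),(T,(-a,b,.014),m(378,416)),(S,(a,b,.014),s4(32,290)),(S,(a,-b,.014),s4(338,42)),(S,(-a,-b,.014),s4(780,318))],[.5,0.1,0])
s5=lambda x,y:f(x,y,110,305,5)
a,b=.11,.075
fit("mat",[(T,(a,b,.006),m(50,204)),(T,(a,-b,.006),m(246,174)),(T,(-a,-b,.006),m(283,461)),(T,(-a,b,.006),m(77,495)),(S,(a,b,.006),s5(38,362)),(S,(a,-b,.006),s5(308,47)),(S,(-a,-b,.006),s5(762,305))],[.5,.3,0])
# pull
c,sn=np.cos(1.2887),np.sin(1.2887)
P=[];
for x in(-.008,.008):
  for y in(-.04,.04):
    X=.0485+x; P.append([.4921+c*X-sn*y,-.3062+sn*X+c*y,.128])
print("pull top",((proj(T,P)-[300,180]+.5)*5).round().tolist(),((proj(S,P)-[300,120]+.5)*5).round().tolist())
print("jug",unproj(T,[[314,150]],.105),"syr",unproj(T,[[434,255]],.2),"pf",unproj(T,[[347,306]],.048),"mug",unproj(T,[[171,138]],.085))
E
```

```text
t 0.1 grasp [ 0.2504 -0.5993  0.2398] yaw -67.32 toolx [-7.0e-04  1.6e-03 -1.0e+00] F [-0.3  0.1  0.1] w 86.8 q [ 1.19  0.32 -0.07  1.45  0.02  1.37 -0.06]
rv [-2.4637e+00 -2.1000e-03  8.0000e-04] dist [255.1 340.  -39.8]
[3.0, -15.0, -26.0, -0.176, -0.0, 0.0]
[3.0, -11.0, -29.0, -0.176, -0.0, 0.0]
[3.0, -5.0, -30.0, -0.176, -0.0, 0.0]
[2.0, -1.0, -30.0, -0.176, -0.0, 0.0]
[3.0, 6.0, -30.0, -0.176, -0.0, 0.0]
[3.0, 10.0, -28.0, -0.176, -0.0, 0.0]
[3.0, 15.0, -27.0, -0.176, -0.0, 0.0]
[3.0, 20.0, -23.0, -0.176, -0.0, 0.0]
[3.0, 23.0, -19.0, -0.176, -0.0, 0.0]
[3.0, 27.0, -15.0, -0.176, -0.0, 0.0]
[3.0, 28.0, -11.0, -0.176, -0.0, 0.0]
[2.0, 30.0, -5.0, -0.176, -0.0, 0.0]
[3.0, 30.0, 1.0, -0.176, -0.0, 0.0]
[3.0, 30.0, 5.0, -0.176, -0.0, 0.0]
tray [0.5482 0.0708 0.0941] 5.39
[[0.0, 0.0], [-0.9, -0.1], [-0.8, -0.7], [-0.2, -0.5], [0.3, 0.2], [0.8, 0.1], [0.5, -0.8]]
mat [0.4513 0.3266 0.2579] 14.78
[[-0.7, -0.1], [0.2, -0.7], [-0.3, 0.3], [-0.5, 0.4], [-0.4, 0.1], [0.1, -0.8], [1.2, -0.3]]
pull top [[280.0, 164.0], [231.0, 301.0], [252.0, 153.0], [203.0, 290.0]] [[297.0, 172.0], [399.0, 264.0], [271.0, 181.0], [372.0, 274.0]]
jug [[ 0.71628112 -0.15676878  0.105     ]] syr [[ 0.43494216 -0.46495012  0.2       ]] pf [[ 0.29449888 -0.2829674   0.048     ]] mug [[0.72207127 0.25631648 0.085     ]]
```

```bash
python3 plan.py .5056 -.2596 .28 -106.16 12
```

```text
t 0.1 grasp [ 0.2504 -0.5993  0.2398] yaw -67.32 toolx [-7.0e-04  1.6e-03 -1.0e+00] F [-0.3  0.1  0.1] w 86.8 q [ 1.19  0.32 -0.07  1.45  0.02  1.37 -0.06]
rv [6.779e-01 6.000e-04 1.600e-03] dist [255.1 340.   40.2]
[-3.0, -18.0, -31.0, 0.056, 0.0, 0.0]
[-4.0, -20.0, -29.0, 0.056, 0.0, 0.0]
[-3.0, -21.0, -28.0, 0.056, 0.0, 0.0]
[-3.0, -23.0, -28.0, 0.056, 0.0, 0.0]
[-4.0, -24.0, -25.0, 0.056, 0.0, 0.0]
[-3.0, -26.0, -25.0, 0.056, 0.0, 0.0]
[-3.0, -27.0, -23.0, 0.056, 0.0, 0.0]
[-4.0, -28.0, -21.0, 0.056, 0.0, 0.0]
[-3.0, -29.0, -20.0, 0.056, 0.0, 0.0]
[-3.0, -31.0, -18.0, 0.056, 0.0, 0.0]
[-4.0, -31.0, -16.0, 0.056, 0.0, 0.0]
[-3.0, -32.0, -15.0, 0.056, 0.0, 0.0]
```

```bash
python3 -m creep '[[-25,-18,-31,0.056,0,0,50],[-15,-20,-29,0.056,0,0,50],[0,-21,-28,0.056,0,0,50],[0,-23,-28,0.056,0,0,50],[0,-24,-25,0.056,0,0,50]]' 30
python3 -m creep '[[0,-26,-25,0.056,0,0,50],[0,-27,-23,0.056,0,0,50],[0,-28,-21,0.056,0,0,50],[0,-29,-20,0.056,0,0,50],[0,-31,-18,0.056,0,0,50]]'
python3 -m creep '[[0,-31,-16,0.056,0,0,50],[0,-32,-15,0.056,0,0,50],[0,0,0,0,0,0,50],[0,0,0,0,0,0,50]]'
python3 plan.py .5056 -.2596 .124 -106.16 5
```

```text
time: 0.6
position: [0.3574, -0.4566, 0.4445]
tool_rot: [2.163, 0.124, -2.163]
ft_force: [0.1, -0.5, -0.2]
grip_width: 0.637
time: 1.1
position: [0.4639, -0.3149, 0.4443]
tool_rot: [-2.134, 0.178, 2.135]
ft_force: [0.7, 0.2, -0.2]
grip_width: 0.576
time: 1.5
position: [0.5062, -0.2594, 0.4443]
tool_rot: [-2.074, 0.286, 2.076]
ft_force: [-0.3, -1.4, 0.8]
grip_width: 0.576
t 1.5 grasp [ 0.506  -0.2593  0.2803] yaw -105.67 toolx [-1.e-03  1.e-04 -1.e+00] F [-0.3 -1.4  0.8] w 50.1 q [ 0.7   0.15 -0.3   1.59  0.04  1.41 -1.45]
rv [ 0.0085  0.001  -0.0002] dist [  -0.6   -0.2 -156.3]
[31.0, 0.0, 0.0, 0.002, 0.0, -0.0]
[32.0, 0.0, 0.0, 0.002, 0.0, -0.0]
[31.0, 0.0, 0.0, 0.002, 0.0, -0.0]
[31.0, 0.0, 0.0, 0.002, 0.0, -0.0]
[31.0, 0.0, 0.0, 0.002, 0.0, -0.0]
```

```bash
python3 -m creep '[[45,0,0,0.009,0.001,0,50],[45,0,0,0,0,0,50],[35,0,0,0,0,0,50],[20,0,0,0,0,0,50],[10,0,0,0,0,0,50]]'
python3 plan.py .5056 -.2596 .124 -106.16 1
python3 - <<'E'
from bench import get_image
import cv2
d=get_image("side");cv2.imwrite("pics/s1.png",cv2.resize(d["img"][60:240,300:500,::-1],None,fx=3,fy=3))
E
```

```text
time: 2.0
position: [0.504, -0.2616, 0.287]
tool_rot: [-2.063, 0.299, 2.071]
ft_force: [-0.1, 0.1, 0.2]
grip_width: 0.574
t 2.0 grasp [ 0.5035 -0.2614  0.123 ] yaw -106.48 toolx [-0.0034  0.0011 -1.    ] F [-0.1  0.1  0.2] w 49.9 q [ 0.69  0.25 -0.3   1.79  0.08  1.11 -1.49]
rv [-0.0055  0.0036  0.0001] dist [1.6 2.  1. ]
[-1.0, -2.3, -0.9, -0.006, 0.004, 0.0]
```

View pics/s1.png

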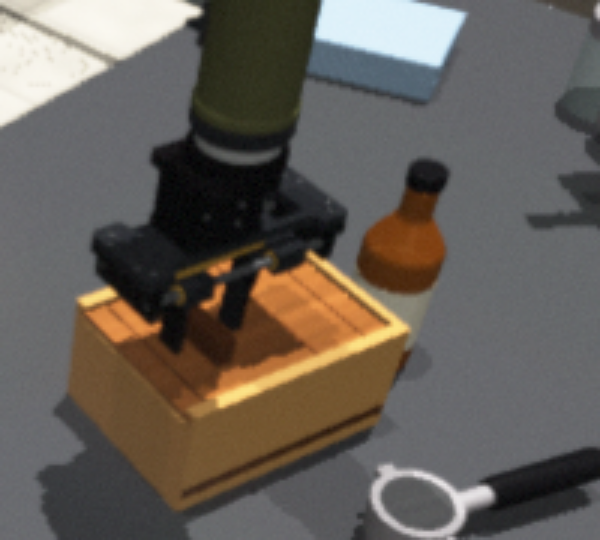

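The picture shows both fingers over the lid on either side of the pull, around (175,335) and (235,310), with no contact force. I'll correct and close.

```bash
python3 -m creep '[[-1,-2.3,-0.9,-0.006,0.004,0,50],[0,0,0,0,0,0,10],[0,0,0,0,0,0,10],[0,0,0,0,0,0,10],[0,0,0,0,0,0,10]]' 30
python3 -m creep '[[0,0,0,0,0,0,10],[0,0,0,0,0,0,10]]' 30
python3 plan.py .5649 -.0550 .125 -106.16 10
```

```text
time: 2.55
position: [0.5076, -0.2583, 0.2915]
tool_rot: [-2.079, 0.293, 2.066]
ft_force: [0.4, 0.1, 0.4]
grip_width: 0.295
time: 2.75
position: [0.5074, -0.2584, 0.291]
tool_rot: [-2.078, 0.293, 2.067]
ft_force: [0.4, 0.2, 1.2]
grip_width: 0.178
t 2.75 grasp [ 0.5083 -0.2586  0.127 ] yaw -106.01 toolx [ 0.0051 -0.0017 -1.    ] F [0.4 0.2 1.2] w 15.5 q [ 0.69  0.25 -0.3   1.79  0.08  1.11 -1.49]
rv [ 0.0025 -0.0053 -0.0002] dist [ 57.5 203.4  -2. ]
[0.0, -21.0, 0.0, 0.0, -0.001, -0.0]
[0.0, -21.0, 0.0, 0.0, -0.001, -0.0]
[1.0, -21.0, 0.0, 0.0, -0.001, -0.0]
[-0.0, -22.0, 0.0, 0.0, -0.001, -0.0]
[-0.0, -21.0, 0.0, 0.0, -0.001, -0.0]
[0.0, -21.0, 1.0, 0.0, -0.001, -0.0]
[0.0, -21.0, -0.0, 0.0, -0.001, -0.0]
[1.0, -21.0, -0.0, 0.0, -0.001, -0.0]
[-0.0, -21.0, -0.0, 0.0, -0.001, -0.0]
[-0.0, -21.0, -0.0, 0.0, -0.001, -0.0]
```

```bash
python3 -m creep '[[0,-8,0,0,0,0,10],[0,-15,0,0,0,0,10],[0,-15,0,0,0,0,10],[0,-15,0,0,0,0,10],[0,-15,0,0,0,0,10]]' 40
python3 plan.py .5649 -.0550 .125 -106.16 7
```

```text
time: 3.25
position: [0.5267, -0.1911, 0.291]
tool_rot: [-2.079, 0.291, 2.068]
ft_force: [-1.7, -2.8, 2.0]
grip_width: 0.181
t 3.25 grasp [ 0.5275 -0.1914  0.127 ] yaw -105.92 toolx [ 0.0051 -0.0018 -1.    ] F [-1.7 -2.8  2. ] w 15.7 q [ 0.61  0.23 -0.35  1.81  0.09  1.11 -1.62]
rv [ 0.0042 -0.0054 -0.0003] dist [ 38.2 136.1  -2. ]
[0.0, -20.0, 0.0, 0.001, -0.001, -0.0]
[1.0, -20.0, 0.0, 0.001, -0.001, -0.0]
[-0.0, -21.0, 0.0, 0.001, -0.001, -0.0]
[0.0, -20.0, 0.0, 0.001, -0.001, -0.0]
[0.0, -20.0, 1.0, 0.001, -0.001, -0.0]
[1.0, -20.0, -0.0, 0.001, -0.001, -0.0]
[-0.0, -20.0, 0.0, 0.001, -0.001, -0.0]
```

```bash
python3 -m creep '[[0,-18,0,0,0,0,10],[0,-18,0,0,0,0,10],[0,-18,0,0,0,0,10],[0,-18,0,0,0,0,10],[0,-18,0,0,0,0,10]]'
python3 plan.py .567 -.047 .126 -106.16 4
```

```text
time: 3.75
position: [0.551, -0.1044, 0.2906]
tool_rot: [-2.077, 0.291, 2.069]
ft_force: [-0.6, -2.6, -0.2]
grip_width: 0.181
t 3.75 grasp [ 0.5517 -0.1046  0.1266] yaw -105.92 toolx [ 0.0041 -0.0015 -1.    ] F [-0.6 -2.6 -0.2] w 15.7 q [ 0.5   0.24 -0.4   1.8   0.11  1.11 -1.79]
rv [ 0.0041 -0.0043 -0.0003] dist [16.  57.4 -0.6]
[0.0, -15.0, 0.0, 0.001, -0.001, -0.0]
[0.0, -15.0, 0.0, 0.001, -0.001, -0.0]
[0.0, -15.0, 0.0, 0.001, -0.001, -0.0]
[1.0, -15.0, 0.0, 0.001, -0.001, -0.0]
```

```bash
python3 -m creep '[[0,-15,0,0,0,0,10],[0,-15,0,0,0,0,10],[0,-15,0,0,0,0,10],[0,-15,0,0,0,0,10],[0,-10,0,0,0,0,10]]'
python3 plan.py .567 -.047 .185 -106.16 4
python3 - <<'E'
from bench import get_image
import cv2
d=get_image("side");cv2.imwrite("pics/s2.png",cv2.resize(d["img"][60:260,200:460,::-1],None,fx=3,fy=3))
d=get_image("top");cv2.imwrite("pics/t2.png",cv2.resize(d["img"][100:300,190:450,::-1],None,fx=3,fy=3))
E
```

```text
time: 4.25
position: [0.5704, -0.0367, 0.2903]
tool_rot: [-2.077, 0.289, 2.068]
ft_force: [0.4, -0.1, -2.9]
grip_width: 0.182
t 4.25 grasp [ 0.5711 -0.0366  0.1263] yaw -105.91 toolx [ 4.2e-03  5.0e-04 -1.0e+00] F [ 0.4 -0.1 -2.9] w 15.8 q [ 0.4   0.27 -0.44  1.78  0.13  1.12 -1.93]
rv [ 0.0043 -0.0039  0.0016] dist [ -3.4 -10.3  58.7]
[-15.0, 3.0, 0.0, 0.001, -0.001, 0.0]
[-14.0, 2.0, 0.0, 0.001, -0.001, 0.0]
[-15.0, 3.0, 0.0, 0.001, -0.001, 0.0]
[-15.0, 3.0, 0.0, 0.001, -0.001, 0.0]
```

View pics/s2.png

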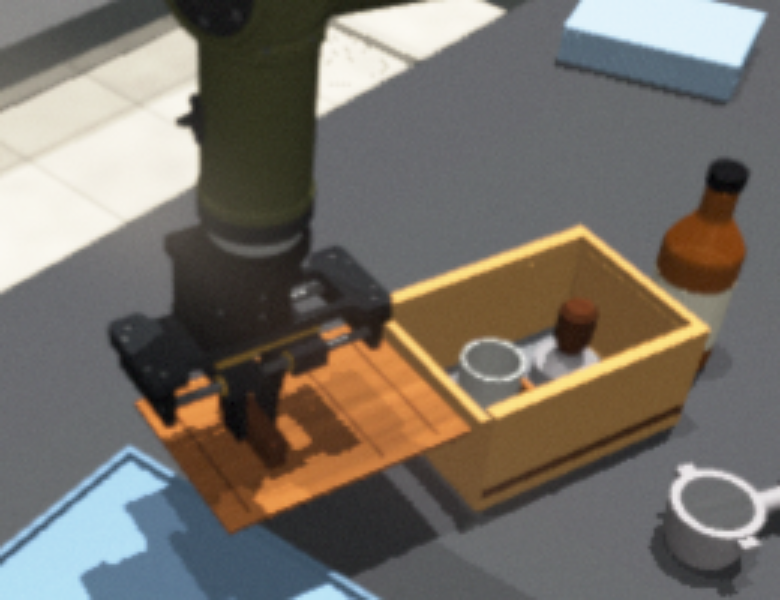

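View pics/t2.png

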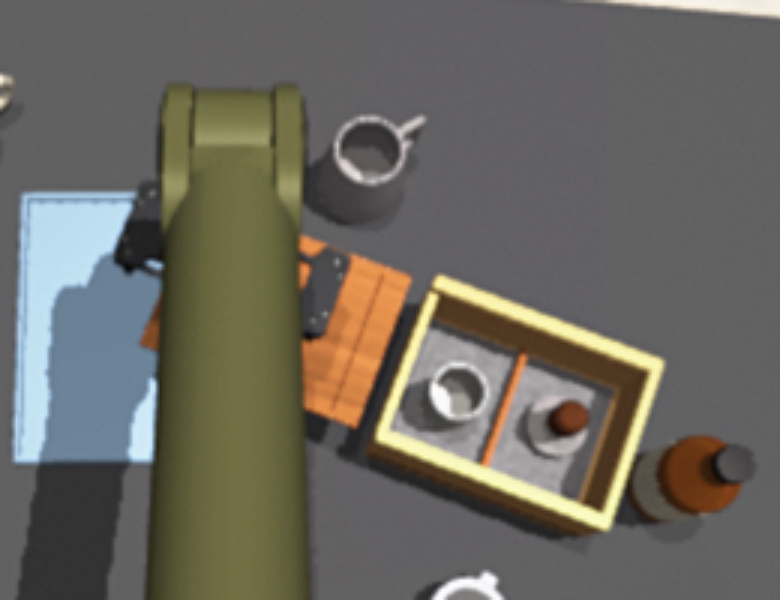

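```bash
python3 -m creep '[[-10,-4,0,0,-0.004,0,10],[-20,-4,0,0,0,0,10],[-20,0,0,0,0,0,10],[-15,0,0,0,0,0,10],[-5,0,0,0,0,0,10]]'
python3 plan.py .5034 .0663 .195 5.39 16
```

```text
time: 4.85
position: [0.5728, -0.0319, 0.3631]
tool_rot: [-2.076, 0.293, 2.067]
ft_force: [0.6, 0.3, -2.3]
grip_width: 0.18
t 4.85 grasp [ 0.5735 -0.0321  0.1991] yaw -106.06 toolx [ 0.0043 -0.0011 -1.    ] F [ 0.6  0.3 -2.3] w 15.6 q [ 0.4   0.21 -0.45  1.69  0.1   1.26 -1.92]
rv [-1.9452 -0.0031 -0.0042] dist [-69.4  98.2  -4.1]
[0.0, -5.0, 6.0, -0.122, -0.0, -0.0]
[0.0, -5.0, 5.0, -0.122, -0.0, -0.0]
[1.0, -6.0, 5.0, -0.122, -0.0, -0.0]
[-0.0, -7.0, 4.0, -0.122, -0.0, -0.0]
[0.0, -6.0, 3.0, -0.122, -0.0, -0.0]
[0.0, -8.0, 2.0, -0.122, -0.0, -0.0]
[1.0, -7.0, 1.0, -0.122, -0.0, -0.0]
[-0.0, -7.0, 0.0, -0.122, -0.0, -0.0]
[0.0, -8.0, -0.0, -0.122, -0.0, -0.0]
[0.0, -7.0, -2.0, -0.122, -0.0, -0.0]
[1.0, -7.0, -2.0, -0.122, -0.0, -0.0]
[-0.0, -7.0, -4.0, -0.122, -0.0, -0.0]
[0.0, -7.0, -4.0, -0.122, -0.0, -0.0]
[0.0, -5.0, -4.0, -0.122, -0.0, -0.0]
[0.0, -5.0, -6.0, -0.122, -0.0, -0.0]
[1.0, -5.0, -6.0, -0.122, -0.0, -0.0]
```

```bash
python3 -m creep '[[0,-5,6,-0.08,0,0,10],[0,-5,5,-0.122,0,0,10],[0,-6,5,-0.122,0,0,10],[0,-7,4,-0.122,0,0,10],[0,-6,3,-0.122,0,0,10]]'
python3 -m creep '[[0,-8,2,-0.122,0,0,10],[0,-7,1,-0.122,0,0,10],[0,-7,0,-0.122,0,0,10],[0,-8,0,-0.122,0,0,10],[0,-7,-2,-0.122,0,0,10]]'
python3 -m creep '[[0,-7,-2,-0.122,0,0,10],[0,-7,-4,-0.122,0,0,10],[0,-7,-4,-0.122,0,0,10],[0,-5,-4,-0.122,0,0,10],[0,-5,-6,-0.12,0,0,10]]'
python3 plan.py .5034 .0663 .15 5.39 3
```

```text
time: 5.35
position: [0.5508, -0.0005, 0.3601]
tool_rot: [2.063, 0.305, -2.064]
ft_force: [-0.2, -0.0, -1.3]
grip_width: 0.183
time: 5.85
position: [0.5309, 0.0312, 0.3601]
tool_rot: [1.681, 0.815, -1.682]
ft_force: [-0.2, -0.6, -2.4]
grip_width: 0.179
time: 6.35
position: [0.5108, 0.0626, 0.3601]
tool_rot: [1.253, 1.18, -1.254]
ft_force: [0.0, -0.4, -1.9]
grip_width: 0.184
t 6.35 grasp [0.5108 0.0625 0.1961] yaw -3.45 toolx [-4.e-04 -9.e-04 -1.e+00] F [ 0.  -0.4 -1.9] w 16.0 q [ 0.46  0.1  -0.67  1.82  0.07  1.24 -0.29]
rv [-0.1543  0.0009  0.0004] dist [ -7.4   3.7 -46.1]
[15.4, -2.5, -1.1, -0.051, 0.0, 0.0]
[15.3, -2.5, -1.2, -0.051, 0.0, 0.0]
[15.4, -2.4, -1.3, -0.051, 0.0, 0.0]
```

```bash
python3 -m creep '[[30,-2.5,-1.1,-0.051,0,0,10],[30,-2.5,-1.2,-0.051,0,0,10],[30,-2.4,-1.3,-0.05,0,0,10],[20,0,0,0,0,0,10],[10,0,0,0,0,0,10]]'
python3 plan.py .5034 .0663 .036 5.39 3
python3 - <<'E'
from bench import get_image
import cv2
d=get_image("side");cv2.imwrite("pics/s3.png",cv2.resize(d["img"][140:340,150:410,::-1],None,fx=3,fy=3))
d=get_image("top");cv2.imwrite("pics/t3.png",cv2.resize(d["img"][100:300,120:380,::-1],None,fx=3,fy=3))
E
```

```text
time: 6.85
position: [0.5028, 0.0661, 0.2383]
tool_rot: [1.143, 1.251, -1.147]
ft_force: [-0.2, 0.0, -2.7]
grip_width: 0.182
t 6.85 grasp [0.5022 0.066  0.0743] yaw 5.0 toolx [-3.4e-03 -7.0e-04 -1.0e+00] F [-0.2  0.  -2.7] w 15.9 q [ 0.43  0.23 -0.67  1.97  0.17  1.   -0.23]
rv [-0.0068  0.0004  0.0034] dist [  0.6   0.2 -38.3]
[12.8, 0.2, -0.1, -0.002, 0.0, 0.001]
[12.7, 0.3, -0.0, -0.002, 0.0, 0.001]
[12.8, 0.2, -0.1, -0.002, 0.0, 0.001]
```

View pics/s3.png

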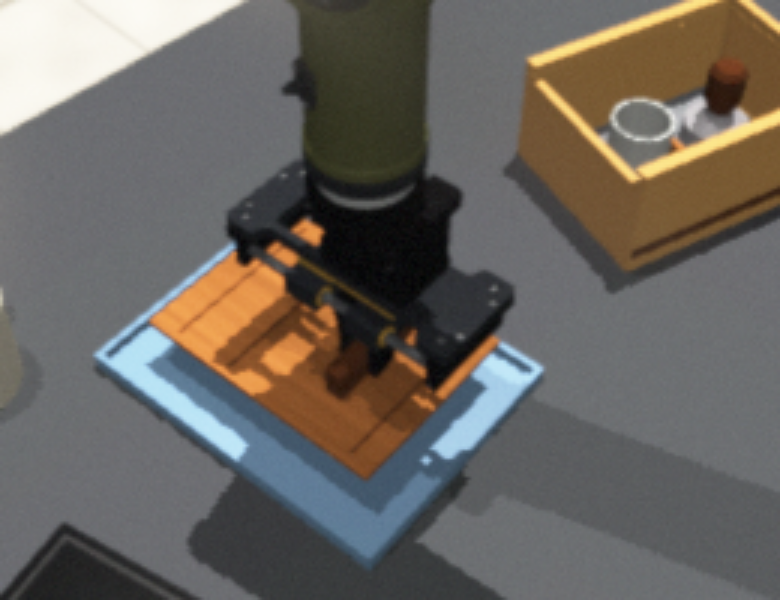

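View pics/t3.png

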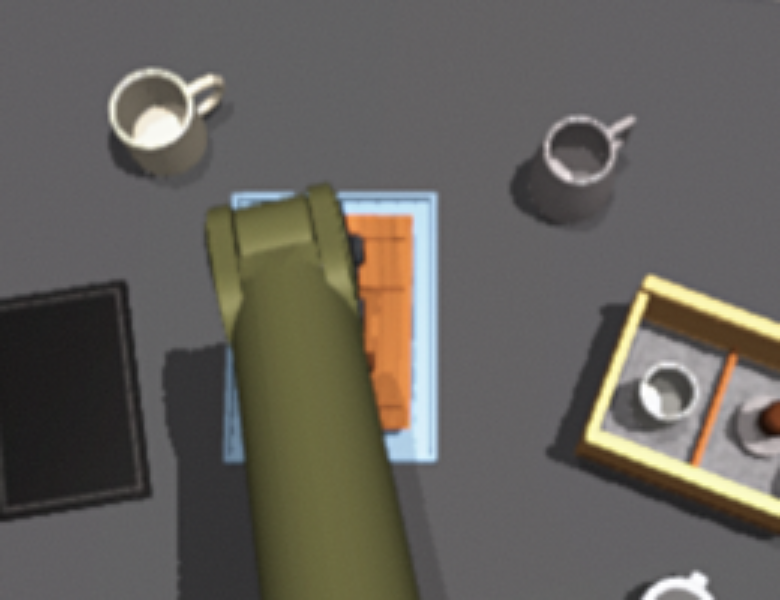

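```bash
python3 - <<'E'
from fit import *
# lid corners now; plate top z = .0743-.025
z=.0743-.025
S3=[f(365,476,150,140,3),f(498,341,150,140,3),f(149,320,150,140,3)]
T3=[f(412,215,120,100,3),f(409,431,120,100,3)]
t=np.array([.5482,.0708]);c,s=np.cos(.0941),np.sin(.0941);Rm=np.array([[c,s],[-s,c]])
for cm,L in((S,S3),(T,T3)):
    for u in L:
        w=unproj(cm,u,z)[0]; print(w.round(4),"in tray mm",(Rm@(w[:2]-t)*1000).round(1))
E
```

```text
[0.4363 0.1329 0.0493] in tray mm [-105.5   72.3]
[ 0.4486 -0.0159  0.0493] in tray mm [-107.3  -77. ]
[0.6446 0.1513 0.0493] in tray mm [103.5  71.1]
[6.557e-01 6.000e-04 4.930e-02] in tray mm [100.4 -80. ]
[ 0.4443 -0.017   0.0493] in tray mm [-111.7  -77.7]
```

The lid is centred over the tray. Its corners lie within ±107 mm and ±80 mm in tray axes, against limits of ±130 and ±97. I'll lower it.

```bash
python3 -m creep '[[12,0.5,0,-0.004,0,0.003,10],[10,0,0,0,0,0,10],[7,0,0,0,0,0,10],[3,0,0,0,0,0,10],[1,0,0,0,0,0,10]]'
python3 plan.py
```

```text
time: 7.45
position: [0.5045, 0.0668, 0.2073]
tool_rot: [1.143, 1.249, -1.139]
ft_force: [0.1, 0.5, -1.9]
grip_width: 0.178
t 7.45 grasp [0.5051 0.0668 0.0433] yaw 5.27 toolx [ 3.4e-03 -1.0e-04 -1.0e+00] F [ 0.1  0.5 -1.9] w 15.5 q [ 0.41  0.28 -0.66  1.99  0.21  0.94 -0.26]
```

```bash
python3 -m creep '[[2,0,0,0,0,0,10],[2,0,0,0,0,0,10],[0,0,0,0,0,0,10]]'
python3 -m creep '[[1,0,0,0,0,0,10],[0,0,0,0,0,0,10]]'
python3 -m creep '[[1,0,0,0,0,0,10],[0,0,0,0,0,0,10]]'
python3 plan.py
```

```text
time: 7.75
position: [0.5046, 0.0668, 0.2035]
tool_rot: [1.143, 1.248, -1.139]
ft_force: [-0.7, -0.9, -2.1]
grip_width: 0.18
time: 7.95
position: [0.5046, 0.0668, 0.2026]
tool_rot: [1.143, 1.248, -1.138]
ft_force: [-0.4, -1.3, -1.6]
grip_width: 0.18
time: 8.15
position: [0.5046, 0.0668, 0.2016]
tool_rot: [1.143, 1.248, -1.139]
ft_force: [-0.1, -0.1, -1.2]
grip_width: 0.178
t 8.15 grasp [0.5052 0.0668 0.0376] yaw 5.27 toolx [ 3.8e-03 -2.0e-04 -1.0e+00] F [-0.1 -0.1 -1.2] w 15.5 q [ 0.41  0.29 -0.66  1.99  0.22  0.92 -0.27]
```

```bash
python3 -m creep '[[1,0,0,0,0,0,10],[0,0,0,0,0,0,10]]'
python3 -m creep '[[1,0,0,0,0,0,10],[0,0,0,0,0,0,10]]'
```

```text
time: 8.35
position: [0.5046, 0.0668, 0.2005]
tool_rot: [1.143, 1.248, -1.139]
ft_force: [1.0, 0.4, -2.6]
grip_width: 0.184
time: 8.55
position: [0.5047, 0.0668, 0.2]
tool_rot: [1.143, 1.248, -1.139]
ft_force: [-0.8, -0.6, 2.9]
grip_width: 0.179
```

```bash
python3 - <<'E'
from bench import get_image
import cv2
d=get_image("side");cv2.imwrite("pics/s4.png",cv2.resize(d["img"][180:320,170:350,::-1],None,fx=4,fy=4))
E
```

```text
(no output)
```

View pics/s4.png

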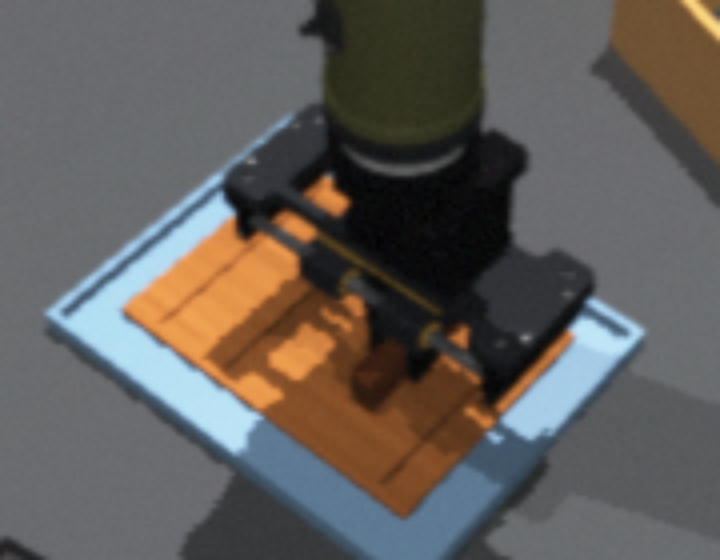

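Contact came at 0.036 m as computed, and the picture shows the lid flat inside the rim. I'll release.

```bash
python3 -m creep '[[0,0,0,0,0,0,40],[0,0,0,0,0,0,40],[0,0,0,0,0,0,40],[0,0,0,0,0,0,40]]'
python3 -m creep '[[-10,0,0,0,0,0,40],[-30,0,0,0,0,0,40],[-45,0,0,0,0,0,60],[-45,0,0,0,0,0,60],[-30,0,0,0,0,0,60]]'
python3 plan.py
python3 - <<'E'
from bench import get_image
import cv2,numpy as np
for n in("side","top"):
    d=get_image(n); cv2.imwrite(f"pics/{n}5.png",d["img"][:,:,::-1]); np.savez(f"pics/{n}5.npz",**d)
    a=d["img"][:,:,::-1]
    if n=="top": cv2.imwrite("pics/t5c.png",cv2.resize(a[190:280,310:420],None,fx=6,fy=6,interpolation=2))
    else: cv2.imwrite("pics/s5c.png",cv2.resize(a[130:230,310:440],None,fx=6,fy=6,interpolation=2))
E
```

```text
time: 9.0
position: [0.5047, 0.0668, 0.1996]
tool_rot: [1.143, 1.248, -1.138]
ft_force: [0.5, -0.4, 0.5]
grip_width: 0.424
time: 9.5
position: [0.5043, 0.0675, 0.3637]
tool_rot: [1.144, 1.245, -1.135]
ft_force: [0.4, -0.1, -0.4]
grip_width: 0.638
t 9.5 grasp [0.5057 0.0674 0.1997] yaw 5.31 toolx [ 8.4e-03 -2.0e-04 -1.0e+00] F [ 0.4 -0.1 -0.4] w 55.5 q [ 0.48  0.08 -0.7   1.83  0.06  1.24 -0.14]
```

View pics/side5.png

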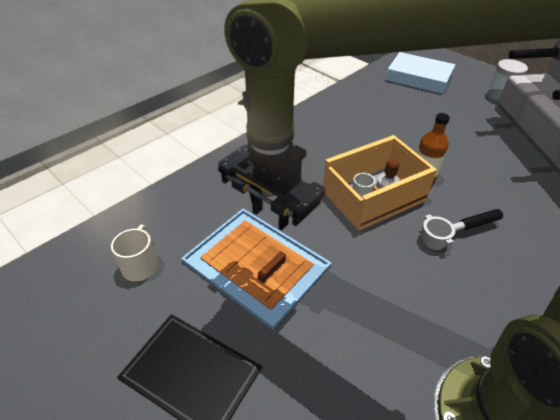

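View pics/t5c.png

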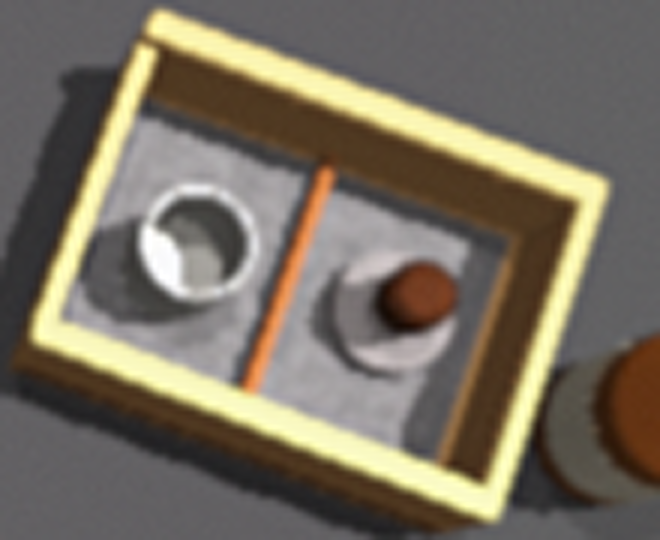

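View pics/s5c.png

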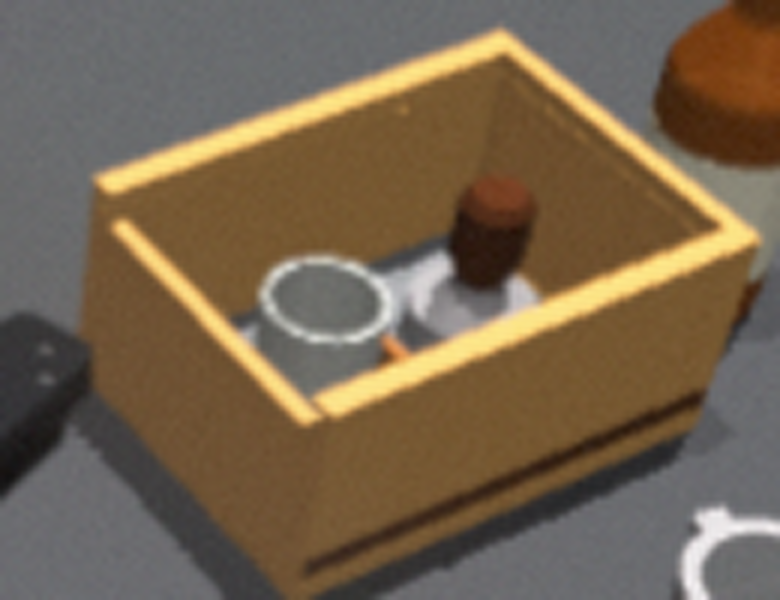

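```bash
python3 - <<'E'
from fit import *
t=lambda x,y:f(x,y,310,190,6); s=lambda x,y:f(x,y,310,130,6)
B=np.array([.4921,-.3062]);c,sn=np.cos(1.2887),np.sin(1.2887);Rm=np.array([[c,sn],[-sn,c]])
for n,cm,u,z in [("cupT",T,t(198.5,243.5),.086),("cupS",S,s(327,298.5),.086),("tamT base",T,t(395,311),.028),("tamT handle",T,t(419,297),.082),("tamS dome mid",S,s(498,200),.080)]:
    w=unproj(cm,u,z)[0]; print(n,w.round(4),(Rm@(w[:2]-B)*1000).round(1))
# predicted silhouettes
def circ(x,y,r,z): a=np.linspace(0,2*np.pi,40); return np.c_[x+r*np.cos(a),y+r*np.sin(a),0*a+z]
def bb(cm,P,o): q=(proj(cm,P)-o+.5)*6; return q.min(0).round().tolist(),q.max(0).round().tolist()
for X in([.4765,-.3571],):
  for z in(.056,.085):
    print(z,bb(T,circ(*X,.0165,z),[310,190]),bb(S,circ(*X,.0165,z),[310,130]))
E
```

```text
cupT [ 0.4976 -0.2533  0.086 ] [52.4  9.5]
cupS [ 0.4994 -0.2528  0.086 ] [53.3  7.8]
tamT base [ 0.484  -0.3586  0.028 ] [-52.6  -6.8]
tamT handle [ 0.4826 -0.3567  0.082 ] [-51.1  -4.9]
tamS dome mid [ 0.489  -0.3642  0.08  ] [-56.5 -13.2]
0.056 ([371.0, 284.0], [441.0, 354.0]) ([465.0, 239.0], [541.0, 288.0])
0.085 ([386.0, 274.0], [457.0, 346.0]) ([477.0, 188.0], [555.0, 237.0])
```

```bash
python3 - <<'E'
from fit import *
s=lambda x,y:f(x,y,310,130,6)
print(unproj(S,s(488,262),.056),unproj(S,s(497,208),.085))
def circ(x,y,r,z): a=np.linspace(0,2*np.pi,40); return np.c_[x+r*np.cos(a),y+r*np.sin(a),0*a+z]
def bb(cm,P,o): q=(proj(cm,P)-o+.5)*6; return q.min(0).round().tolist(),q.max(0).round().tolist()
X=(.4845,-.3585)
for r,z in((.0165,.056),(.0165,.083),(.029,.028)):
    print(z,bb(T,circ(*X,r,z),[310,190]),bb(S,circ(*X,r,z),[310,130]))
E
python3 plan.py .4845 -.3585 .25 -16.16 12
```

```text
[[ 0.48120728 -0.35311049  0.056     ]] [[ 0.48350202 -0.35344852  0.085     ]]
0.056 ([375.0, 267.0], [445.0, 337.0]) ([451.0, 229.0], [527.0, 278.0])
0.083 ([388.0, 258.0], [460.0, 329.0]) ([463.0, 182.0], [540.0, 230.0])
0.028 ([335.0, 251.0], [455.0, 371.0]) ([412.0, 259.0], [543.0, 345.0])
t 9.6 grasp [0.5077 0.0676 0.2013] yaw 5.28 toolx [ 1.380e-02 -5.000e-04 -9.999e-01] F [-0.3  0.4 -0.4] w 58.4 q [ 0.48  0.08 -0.7   1.83  0.06  1.23 -0.14]
rv [ 0.3743 -0.0008 -0.0139] dist [ -21.  -426.2   48.7]
[-4.0, -5.0, 35.0, 0.031, -0.0, -0.001]
[-4.0, -4.0, 36.0, 0.031, -0.0, -0.001]
[-4.0, -3.0, 35.0, 0.031, -0.0, -0.001]
[-4.0, -1.0, 36.0, 0.031, -0.0, -0.001]
[-4.0, -1.0, 35.0, 0.031, -0.0, -0.001]
[-4.0, 1.0, 36.0, 0.031, -0.0, -0.001]
[-4.0, 1.0, 35.0, 0.031, -0.0, -0.001]
[-4.0, 3.0, 36.0, 0.031, -0.0, -0.001]
[-5.0, 4.0, 35.0, 0.031, -0.0, -0.001]
[-4.0, 5.0, 35.0, 0.031, -0.0, -0.001]
[-4.0, 6.0, 35.0, 0.031, -0.0, -0.001]
[-4.0, 7.0, 35.0, 0.031, -0.0, -0.001]
```

```bash
python3 -m creep '[[-15,-5,25,0.031,0,-0.014,50],[-15,-4,36,0.031,0,0,50],[-10,-3,35,0.031,0,0,50],[-5,-1,36,0.031,0,0,50],[-5,-1,35,0.031,0,0,50]]' 30
python3 -m creep '[[0,1,36,0.031,0,0,50],[0,1,35,0.031,0,0,50],[0,3,36,0.031,0,0,50],[0,4,35,0.031,0,0,50],[0,5,35,0.031,0,0,50]]'
python3 -m creep '[[0,6,35,0.031,0,0,50],[0,7,35,0.031,0,0,50],[0,0,0,0,0,0,50]]'
python3 plan.py .4842 -.3575 .15 -16.16 3
```

```text
time: 10.1
position: [0.4943, -0.102, 0.41]
tool_rot: [1.25, 1.184, -1.265]
ft_force: [0.7, -1.0, -0.9]
grip_width: 0.578
time: 10.6
position: [0.4863, -0.2805, 0.4098]
tool_rot: [1.363, 1.103, -1.378]
ft_force: [0.5, 0.9, 0.6]
grip_width: 0.573
time: 10.9
position: [0.4806, -0.3564, 0.409]
tool_rot: [1.41, 1.063, -1.431]
ft_force: [-0.7, -0.4, 0.4]
grip_width: 0.574
t 10.9 grasp [ 0.4786 -0.3569  0.245 ] yaw -16.61 toolx [-0.0122 -0.003  -0.9999] F [-0.7 -0.4  0.4] w 49.9 q [ 0.87  0.23 -0.33  1.57  0.08  1.37  0.24]
rv [-0.0078  0.0063  0.0108] dist [  3.6  -1.1 -95. ]
[31.6, 1.6, -0.2, -0.003, 0.002, 0.004]
[31.7, 1.4, -0.1, -0.003, 0.002, 0.004]
[31.7, 1.4, -0.1, -0.003, 0.002, 0.004]
```

```bash
python3 -m creep '[[31,1.6,-0.2,-0.003,0.002,0.004,50],[31,1.4,-0.1,-0.003,0.002,0.004,50],[31,1.4,-0.1,-0.002,0.002,0.003,50],[20,0,0,0,0,0,50],[0,0,0,0,0,0,50]]'
python3 plan.py .4842 -.3575 .071 -16.16 3
python3 - <<'E'
from bench import get_image
import cv2
d=get_image("side");cv2.imwrite("pics/s6.png",cv2.resize(d["img"][70:230,310:470,::-1],None,fx=3.7,fy=3.7))
E
```

```text
time: 11.4
position: [0.4857, -0.3497, 0.2934]
tool_rot: [1.409, 1.076, -1.407]
ft_force: [0.2, 0.9, 0.6]
grip_width: 0.574
t 11.4 grasp [ 0.4852 -0.3487  0.1294] yaw -15.58 toolx [-0.0035  0.0062 -1.    ] F [0.2 0.9 0.6] w 49.9 q [ 0.86  0.31 -0.33  1.71  0.11  1.15  0.23]
rv [ 0.0101 -0.0051  0.005 ] dist [ -1.5  -7.8 -58.4]
[19.4, 0.3, 2.7, 0.003, -0.002, 0.002]
[19.5, 0.3, 2.7, 0.003, -0.002, 0.002]
[19.4, 0.2, 2.7, 0.003, -0.002, 0.002]
```

View pics/s6.png

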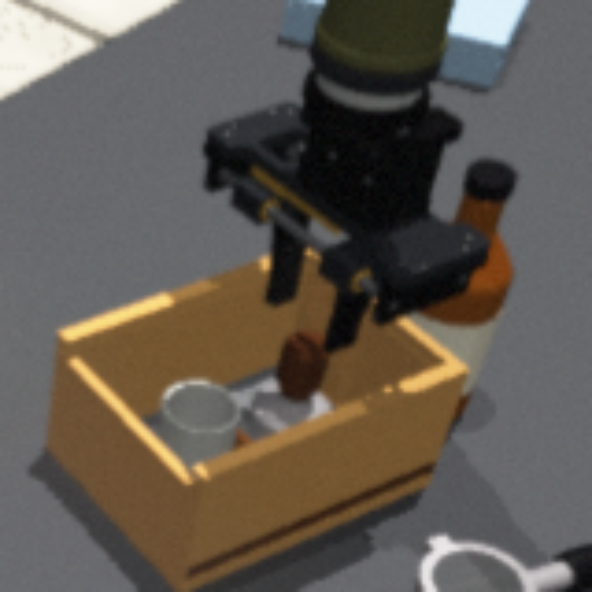

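Fingers straddle the tamper handle (300,365 in the crop) and are clear of the walls. I'll descend.

```bash
python3 -m creep '[[19,0.3,2.7,0.003,-0.002,0.002,50],[19,0.3,2.7,0.003,-0.002,0.002,50],[14,0.2,2.7,0.003,-0.001,0,50],[6,0,0,0,0,0,50],[0,0,0,0,0,0,50]]'
python3 plan.py .4842 -.3575 .071 -16.16 1
```

```text
time: 11.95
position: [0.4857, -0.3583, 0.2391]
tool_rot: [1.413, 1.057, -1.411]
ft_force: [-1.1, -0.5, -1.1]
grip_width: 0.576
t 11.95 grasp [ 0.4864 -0.3589  0.0751] yaw -16.1 toolx [ 0.0042 -0.0037 -1.    ] F [-1.1 -0.5 -1.1] w 50.1 q [ 0.86  0.37 -0.32  1.75  0.13  1.04  0.21]
rv [ 0.001   0.0024 -0.0051] dist [-1.5  0.8 -4.1]
[4.1, -1.7, -0.3, 0.001, 0.002, -0.005]
```

```bash
python3 -m creep '[[4,-1.5,0,0,0.002,-0.005,50],[0,0,0,0,0,0,25],[0,0,0,0,0,0,25],[0,0,0,0,0,0,25],[0,0,0,0,0,0,25]]' 30
python3 plan.py .4842 -.3575 .25 -16.16 1
python3 -m creep '[[-3,0,0,0,0,0,25],[-8,0,0,0,0,0,25],[-10,0,0,0,0,0,25],[0,0,0,0,0,0,25]]' 40
python3 plan.py
```

```text
time: 12.45
position: [0.4846, -0.3579, 0.2357]
tool_rot: [1.413, 1.061, -1.412]
ft_force: [-0.1, 0.2, 0.5]
grip_width: 0.367
t 12.45 grasp [ 0.4848 -0.3582  0.0717] yaw -16.09 toolx [ 0.0015 -0.0016 -1.    ] F [-0.1  0.2  0.5] w 31.9 q [ 0.86  0.38 -0.32  1.75  0.14  1.03  0.21]
rv [ 0.0012  0.0011 -0.0019] dist [ -0.4   0.4 178.3]
[-178.3, -0.1, -0.1, 0.001, 0.001, -0.002]
time: 12.85
position: [0.4848, -0.3582, 0.2583]
tool_rot: [1.413, 1.059, -1.412]
ft_force: [0.7, 0.4, -3.1]
grip_width: 0.37
t 12.85 grasp [ 0.4853 -0.3587  0.0943] yaw -16.11 toolx [ 0.003 -0.003 -1.   ] F [ 0.7  0.4 -3.1] w 32.2 q [ 0.86  0.35 -0.32  1.73  0.13  1.07  0.22]
```

Held, at about 3.3 N of load and 32 mm width. I'll lift it clear.

```bash
python3 -m creep '[[-20,0,0,0,0,0,25],[-35,0,0,0,0,0,25],[-40,0,0,0,0,0,25],[-25,0,0,0,0,0,25],[-10,0,0,0,0,0,25]]'
python3 plan.py .4990 .339 .225 75 24
python3 - <<'E'
from bench import get_image
import cv2
d=get_image("side");cv2.imwrite("pics/s7.png",cv2.resize(d["img"][30:230,310:510,::-1],None,fx=3,fy=3))
E
```

```text
time: 13.35
position: [0.4848, -0.3578, 0.3898]
tool_rot: [1.413, 1.056, -1.411]
ft_force: [-0.1, -0.3, -2.8]
grip_width: 0.363
t 13.35 grasp [ 0.4856 -0.3586  0.2258] yaw -16.1 toolx [ 0.0048 -0.0045 -1.    ] F [-0.1 -0.3 -2.8] w 31.6 q [ 0.87  0.24 -0.33  1.59  0.08  1.32  0.25]
rv [-1.5899  0.0069 -0.0022] dist [ 14.2 696.8  -0.8]
[-0.0, -7.0, -28.0, -0.066, 0.0, -0.0]
[-0.0, -6.0, -29.0, -0.066, 0.0, -0.0]
[-0.0, -4.0, -28.0, -0.066, 0.0, -0.0]
[-0.0, -2.0, -29.0, -0.066, 0.0, -0.0]
[-0.0, 0.0, -29.0, -0.066, 0.0, -0.0]
[-1.0, 3.0, -29.0, -0.066, 0.0, -0.0]
[0.0, 3.0, -29.0, -0.066, 0.0, -0.0]
[0.0, 6.0, -29.0, -0.066, 0.0, -0.0]
[0.0, 8.0, -28.0, -0.066, 0.0, -0.0]
[0.0, 9.0, -27.0, -0.066, 0.0, -0.0]
[-0.0, 12.0, -27.0, -0.066, 0.0, -0.0]
[-0.0, 13.0, -26.0, -0.066, 0.0, -0.0]
[-0.0, 14.0, -25.0, -0.066, 0.0, -0.0]
[-0.0, 17.0, -24.0, -0.066, 0.0, -0.0]
[-0.0, 18.0, -23.0, -0.066, 0.0, -0.0]
[-1.0, 19.0, -21.0, -0.066, 0.0, -0.0]
[0.0, 21.0, -21.0, -0.066, 0.0, -0.0]
[0.0, 22.0, -19.0, -0.066, 0.0, -0.0]
[0.0, 23.0, -17.0, -0.066, 0.0, -0.0]
[0.0, 24.0, -16.0, -0.066, 0.0, -0.0]
[0.0, 26.0, -14.0, -0.066, 0.0, -0.0]
[-0.0, 26.0, -13.0, -0.066, 0.0, -0.0]
[-0.0, 27.0, -10.0, -0.066, 0.0, -0.0]
[-0.0, 27.0, -9.0, -0.066, 0.0, -0.0]
```

View pics/s7.png

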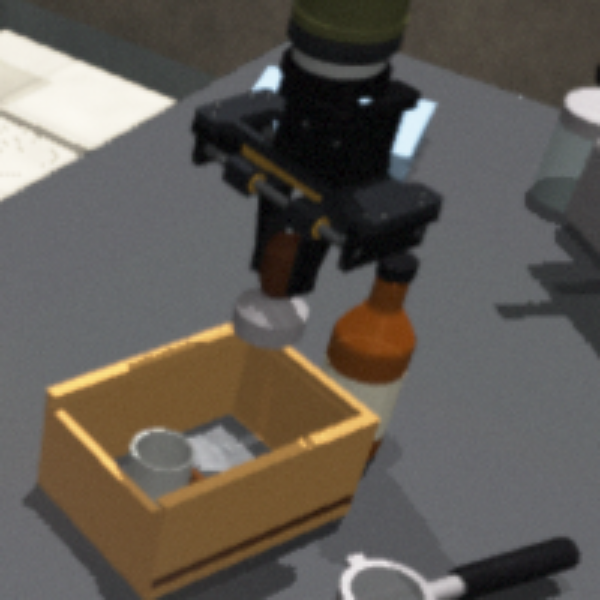

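The tamper hangs upright below the pads, its base at about (270,318), clear of the box. On to the mat.

```bash
python3 -m creep '[[0,-7,-20,-0.05,0.003,0,25],[0,-6,-29,-0.066,0.004,0,25],[0,-4,-28,-0.066,0,0,25],[0,-2,-29,-0.066,0,0,25],[0,0,-29,-0.066,0,0,25]]'
python3 -m creep '[[0,3,-29,-0.066,0,0,25],[0,3,-29,-0.066,0,0,25],[0,6,-29,-0.066,0,0,25],[0,8,-28,-0.066,0,0,25],[0,9,-27,-0.066,0,0,25]]'
python3 -m creep '[[0,12,-27,-0.066,0,0,25],[0,13,-26,-0.066,0,0,25],[0,14,-25,-0.066,0,0,25],[0,17,-24,-0.066,0,0,25],[0,18,-23,-0.066,0,0,25]]'
python3 plan.py .4990 .339 .225 75 9
```

```text
time: 13.9
position: [0.4859, -0.2188, 0.3855]
tool_rot: [1.187, 1.231, -1.178]
ft_force: [0.0, -0.2, -2.7]
grip_width: 0.365
time: 14.4
position: [0.4917, -0.0726, 0.3878]
tool_rot: [0.939, 1.363, -0.929]
ft_force: [-0.5, 0.8, -2.1]
grip_width: 0.364
time: 14.9
position: [0.4973, 0.0729, 0.3886]
tool_rot: [0.686, 1.462, -0.676]
ft_force: [0.6, -0.3, -2.3]
grip_width: 0.361
t 14.9 grasp [0.4977 0.0739 0.2246] yaw 40.02 toolx [ 0.0022  0.0059 -1.    ] F [ 0.6 -0.3 -2.3] w 31.4 q [ 0.52  0.05 -0.73  1.81  0.03  1.29  0.48]
rv [-0.6106 -0.0014 -0.0062] dist [  1.7 266.1   0.4]
[0.0, 19.0, -23.0, -0.068, -0.0, -0.001]
[0.0, 21.0, -21.0, -0.068, -0.0, -0.001]
[0.0, 22.0, -19.0, -0.068, -0.0, -0.001]
[0.0, 23.0, -19.0, -0.068, -0.0, -0.001]
[0.0, 25.0, -16.0, -0.068, -0.0, -0.001]
[0.0, 25.0, -15.0, -0.068, -0.0, -0.001]
[0.0, 27.0, -13.0, -0.068, -0.0, -0.001]
[0.0, 27.0, -11.0, -0.068, -0.0, -0.001]
[0.0, 28.0, -10.0, -0.068, -0.0, -0.001]
```

```bash
python3 -m creep '[[0,19,-23,-0.068,0,-0.001,25],[0,21,-21,-0.068,0,-0.001,25],[0,22,-19,-0.068,0,-0.001,25],[0,23,-19,-0.068,0,-0.001,25],[0,25,-16,-0.068,0,-0.001,25]]'
python3 -m creep '[[10,25,-15,-0.068,0,-0.001,25],[20,27,-13,-0.068,0,0,25],[25,27,-11,-0.068,0,0,25],[25,28,-10,-0.068,0,0,25],[15,0,0,0,0,0,25]]'
python3 plan.py .4996 .339 .0697 75 4
```

```text
time: 15.4
position: [0.499, 0.2209, 0.3893]
tool_rot: [0.419, 1.532, -0.416]
ft_force: [0.6, 0.4, -3.0]
grip_width: 0.367
time: 15.9
position: [0.4974, 0.342, 0.2924]
tool_rot: [0.205, 1.568, -0.198]
ft_force: [-1.4, 1.0, -3.3]
grip_width: 0.367
t 15.9 grasp [0.4964 0.3429 0.1284] yaw 75.31 toolx [-0.0056  0.0055 -1.    ] F [-1.4  1.  -3.3] w 31.9 q [ 0.07  0.45 -0.9   1.68  0.36  1.19  0.4 ]
rv [ 0.0054 -0.0068 -0.0039] dist [  2.2  -3.  -58.7]
[15.0, -1.0, 1.0, 0.001, -0.002, -0.001]
[14.0, -0.0, 1.0, 0.001, -0.002, -0.001]
[15.0, -1.0, 0.0, 0.001, -0.002, -0.001]
[15.0, -0.0, 1.0, 0.001, -0.002, -0.001]
```

```bash
python3 -m creep '[[15,-1,1,0.005,-0.007,-0.004,25],[14,0,1,0,0,0,25],[12,-1,0,0,0,0,25],[8,0,1,0,0,0,25],[0,0,0,0,0,0,25]]'
python3 plan.py .4996 .339 .0697 75 1
python3 - <<'E'
from bench import get_image
import cv2
d=get_image("side");cv2.imwrite("pics/s8.png",cv2.resize(d["img"][220:420,60:320,::-1],None,fx=3,fy=3))
d=get_image("top");cv2.imwrite("pics/t8.png",cv2.resize(d["img"][150:300,60:260,::-1],None,fx=4,fy=4))
E
```

```text
time: 16.4
position: [0.5028, 0.3327, 0.2443]
tool_rot: [0.209, 1.557, -0.218]
ft_force: [0.1, -0.7, -3.1]
grip_width: 0.362
t 16.4 grasp [0.5033 0.3317 0.0803] yaw 74.4 toolx [ 0.0028 -0.0059 -1.    ] F [ 0.1 -0.7 -3.1] w 31.5 q [ 0.05  0.49 -0.86  1.73  0.42  1.12  0.37]
rv [-0.0105  0.0043  0.0049] dist [ -3.2   6.3 -10.6]
[10.5, 5.3, -4.9, -0.01, 0.004, 0.005]
```

View pics/s8.png

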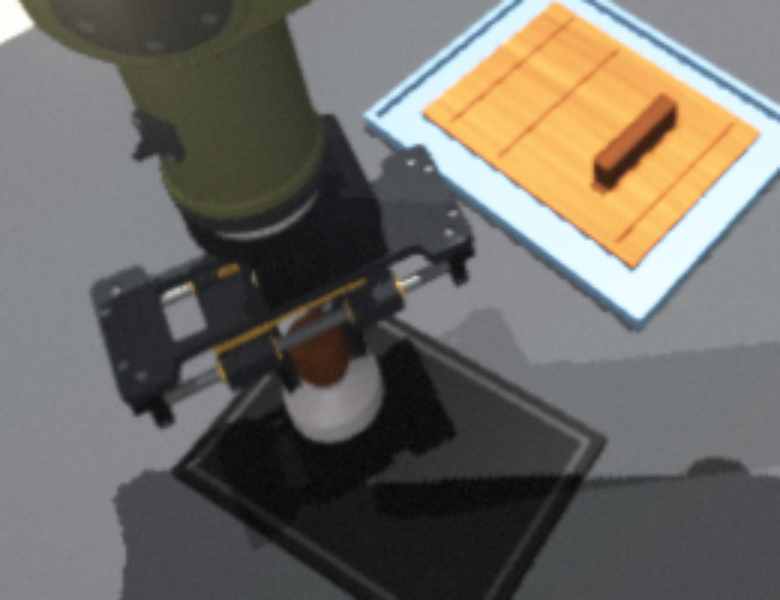

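View pics/t8.png

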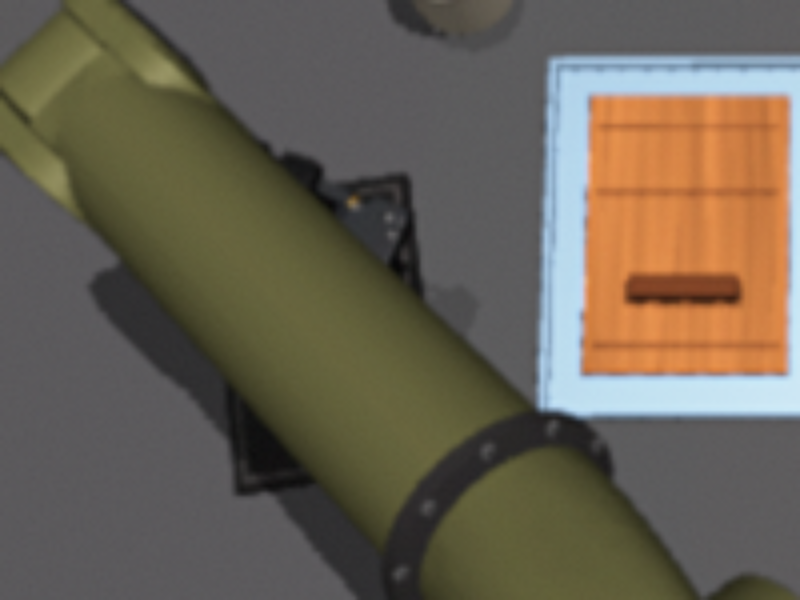

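Lid sits flat in the tray with a margin all round. The tamper base, at about (333,415) in the side crop, is over the far half of the mat.

```bash
python3 -m creep '[[3,5.3,-4.9,-0.01,0.004,0.005,25],[3,0,0,0,0,0,25],[2,0,0,0,0,0,25],[0,0,0,0,0,0,25]]'
python3 plan.py .4996 .339 .0697 75 1
python3 -m creep '[[1,0,0,0,0,0,25],[0,0,0,0,0,0,25]]'
```

```text
time: 16.9
position: [0.4992, 0.3402, 0.237]
tool_rot: [0.205, 1.56, -0.204]
ft_force: [-0.0, 0.1, -3.2]
grip_width: 0.366
t 16.9 grasp [0.4993 0.3403 0.073 ] yaw 75.07 toolx [ 1.e-03  9.e-04 -1.e+00] F [-0.   0.1 -3.2] w 31.8 q [ 0.04  0.51 -0.86  1.73  0.42  1.1   0.36]
rv [ 0.0012  0.0007 -0.0011] dist [ 0.4 -1.2 -3.3]
[3.3, -1.0, 0.7, 0.001, 0.001, -0.001]
time: 17.1
position: [0.4994, 0.3401, 0.2362]
tool_rot: [0.206, 1.56, -0.204]
ft_force: [-0.3, 0.1, -3.6]
grip_width: 0.368
```

```bash
python3 -m creep '[[1,0,0,0,0,0,25],[0,0,0,0,0,0,25]]'
python3 -m creep '[[1,0,0,0,0,0,25],[0,0,0,0,0,0,25]]'
```

```text
time: 17.3
position: [0.4993, 0.3402, 0.2352]
tool_rot: [0.206, 1.56, -0.204]
ft_force: [-0.1, -0.3, -3.2]
grip_width: 0.366
time: 17.5
position: [0.4993, 0.3402, 0.2342]
tool_rot: [0.206, 1.56, -0.204]
ft_force: [0.2, -0.6, -2.7]
grip_width: 0.369
```

```bash
python3 -m creep '[[0.7,0,0,0,0,0,25],[0,0,0,0,0,0,25]]'
python3 -m creep '[[0.7,0,0,0,0,0,25],[0,0,0,0,0,0,25]]'
```

```text
time: 17.7
position: [0.4993, 0.3403, 0.2338]
tool_rot: [0.206, 1.56, -0.203]
ft_force: [0.3, -0.4, -2.2]
grip_width: 0.367
time: 17.9
position: [0.4993, 0.3404, 0.2337]
tool_rot: [0.206, 1.559, -0.204]
ft_force: [-2.2, -1.7, 5.0]
grip_width: 0.369
```

```bash
python3 -m creep '[[0,0,0,0,0,0,50],[0,0,0,0,0,0,50],[0,0,0,0,0,0,50],[0,0,0,0,0,0,50]]'
python3 -m creep '[[-10,0,0,0,0,0,50],[-30,0,0,0,0,0,50],[-45,0,0,0,0,0,50],[-45,0,0,0,0,0,50],[-45,0,0,0,0,0,50]]'
python3 plan.py .4985 -.253 .25 -16.16 20
python3 - <<'E'
from bench import get_image
import cv2
d=get_image("side");cv2.imwrite("pics/s9.png",cv2.resize(d["img"][220:420,60:320,::-1],None,fx=3,fy=3))
E
```

```text
time: 18.3
position: [0.4994, 0.3402, 0.2327]
tool_rot: [0.206, 1.56, -0.203]
ft_force: [0.4, 0.1, -0.1]
grip_width: 0.561
time: 18.8
position: [0.4986, 0.3401, 0.4104]
tool_rot: [0.206, 1.559, -0.203]
ft_force: [0.9, 0.1, 0.3]
grip_width: 0.575
t 18.8 grasp [0.4989 0.3404 0.2464] yaw 75.09 toolx [ 0.002   0.0018 -1.    ] F [0.9 0.1 0.3] w 50.1 q [ 0.11  0.35 -0.94  1.54  0.29  1.39  0.46]
rv [ 1.5926e+00 -6.0000e-04 -2.9000e-03] dist [-1.000e-01 -5.931e+02  3.600e+00]
[-0.0, -29.0, 8.0, 0.08, -0.0, -0.0]
[-0.0, -28.0, 9.0, 0.08, -0.0, -0.0]
[-1.0, -27.0, 13.0, 0.08, -0.0, -0.0]
[0.0, -26.0, 14.0, 0.08, -0.0, -0.0]
[-0.0, -25.0, 16.0, 0.08, -0.0, -0.0]
[-0.0, -23.0, 18.0, 0.08, -0.0, -0.0]
[-1.0, -22.0, 20.0, 0.08, -0.0, -0.0]
[0.0, -20.0, 22.0, 0.08, -0.0, -0.0]
[-0.0, -19.0, 23.0, 0.08, -0.0, -0.0]
[-0.0, -16.0, 25.0, 0.08, -0.0, -0.0]
[-1.0, -15.0, 26.0, 0.08, -0.0, -0.0]
[0.0, -12.0, 26.0, 0.08, -0.0, -0.0]
[-0.0, -10.0, 28.0, 0.08, -0.0, -0.0]
[-0.0, -8.0, 29.0, 0.08, -0.0, -0.0]
[-0.0, -6.0, 29.0, 0.08, -0.0, -0.0]
[-1.0, -3.0, 29.0, 0.08, -0.0, -0.0]
[0.0, -1.0, 30.0, 0.08, -0.0, -0.0]
[-0.0, 2.0, 30.0, 0.08, -0.0, -0.0]
[-0.0, 3.0, 29.0, 0.08, -0.0, -0.0]
[-1.0, 7.0, 29.0, 0.08, -0.0, -0.0]
```

View pics/s9.png

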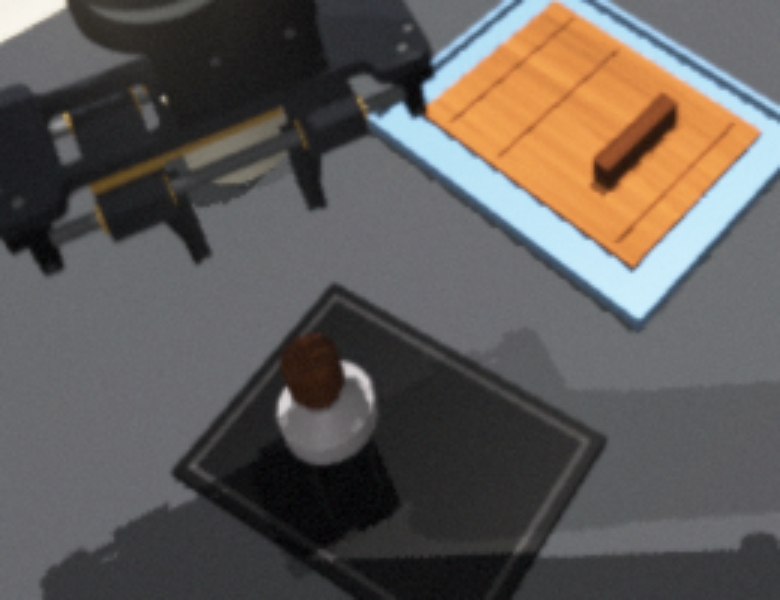

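The tamper stands upright with its base at about (325,420), inside the mat border. Now the cup.

```bash
python3 -m creep '[[0,-29,8,0.08,0,-0.003,66],[0,-28,9,0.08,0,0,66],[0,-27,13,0.08,0,0,66],[0,-26,14,0.08,0,0,66],[0,-25,16,0.08,0,0,66]]' 25
python3 -m creep '[[0,-23,18,0.08,0,0,66],[0,-22,20,0.08,0,0,66],[0,-20,22,0.08,0,0,66],[0,-19,23,0.08,0,0,66],[0,-16,25,0.08,0,0,66]]'
python3 -m creep '[[0,-15,26,0.08,0,0,66],[0,-12,26,0.08,0,0,66],[0,-10,28,0.08,0,0,66],[0,-8,29,0.08,0,0,66],[0,-6,29,0.08,0,0,66]]'
python3 -m creep '[[0,-3,29,0.08,0,0,66],[0,-1,30,0.08,0,0,66],[0,2,30,0.08,0,0,66],[0,3,29,0.08,0,0,66],[0,7,29,0.08,0,0,66]]'
python3 plan.py .4985 -.253 .135 -16.16 4
```

```text
time: 19.35
position: [0.4984, 0.1905, 0.4085]
tool_rot: [0.519, 1.506, -0.52]
ft_force: [0.4, 0.0, 0.4]
grip_width: 0.757
time: 19.85
position: [0.4988, 0.0424, 0.4089]
tool_rot: [0.827, 1.405, -0.828]
ft_force: [-0.0, -0.2, -0.4]
grip_width: 0.758
time: 20.35
position: [0.4984, -0.1072, 0.4085]
tool_rot: [1.131, 1.255, -1.133]
ft_force: [0.4, -0.2, 0.2]
grip_width: 0.759
time: 20.85
position: [0.4986, -0.2556, 0.4084]
tool_rot: [1.423, 1.053, -1.425]
ft_force: [-0.3, 1.2, -0.6]
grip_width: 0.761
t 20.85 grasp [ 0.4986 -0.2558  0.2444] yaw -16.99 toolx [-0.     -0.0013 -1.    ] F [-0.3  1.2 -0.6] w 66.2 q [ 0.81  0.15 -0.43  1.66  0.07  1.34  0.08]
rv [-0.0145  0.0013 -0.0004] dist [-1.000e-01  2.600e+00 -1.094e+02]
[27.0, -0.0, -1.0, -0.004, 0.0, -0.0]
[28.0, -0.0, -0.0, -0.004, 0.0, -0.0]
[27.0, -1.0, -1.0, -0.004, 0.0, -0.0]
[27.0, 0.0, -1.0, -0.004, 0.0, -0.0]
```

```bash
python3 -m creep '[[30,0,-1,-0.014,0.001,0,66],[30,0,0,0,0,0,66],[27,-1,-1,0,0,0,66],[20,0,-1,0,0,0,66],[0,0,0,0,0,0,66]]'
python3 plan.py .4985 -.253 .07 -16.16 3
python3 - <<'E'
from bench import get_image
import cv2
d=get_image("side");cv2.imwrite("pics/s10.png",cv2.resize(d["img"][70:230,290:450,::-1],None,fx=3.7,fy=3.7))
E
```

```text
time: 21.35
position: [0.4976, -0.2506, 0.2983]
tool_rot: [1.411, 1.07, -1.415]
ft_force: [-1.3, -0.1, 0.2]
grip_width: 0.755
t 21.35 grasp [ 0.4967 -0.2502  0.1343] yaw -15.96 toolx [-0.0049  0.0029 -1.    ] F [-1.3 -0.1  0.2] w 65.7 q [ 0.8   0.23 -0.43  1.8   0.11  1.14  0.06]
rv [ 0.0035 -0.0014  0.0055] dist [  0.9  -2.4 -64.3]
[21.4, 0.6, 0.7, 0.001, -0.0, 0.002]
[21.4, 0.6, 0.7, 0.001, -0.0, 0.002]
[21.5, 0.6, 0.7, 0.001, -0.0, 0.002]
```

View pics/s10.png

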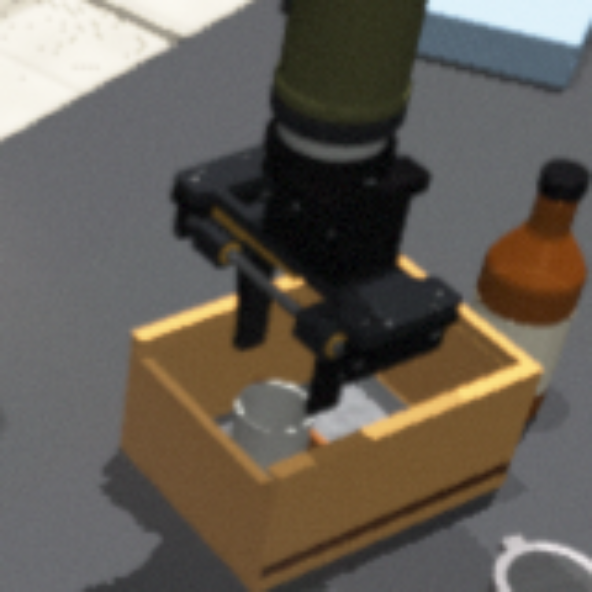

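Fingers straddle the cup mouth (272,410), so I'll descend.

```bash
python3 -m creep '[[21,0.6,0.7,0.003,-0.001,0.005,66],[21,0.6,0.7,0,0,0,66],[15,0.6,0.7,0,0,0,66],[5,0,0,0,0,0,66],[0,0,0,0,0,0,66]]'
python3 plan.py .4985 -.253 .07 -16.16 1
```

```text
time: 21.9
position: [0.5005, -0.2529, 0.2397]
tool_rot: [1.413, 1.058, -1.409]
ft_force: [-0.2, 0.0, 1.0]
grip_width: 0.76
t 21.9 grasp [ 0.5013 -0.2533  0.0757] yaw -16.01 toolx [ 0.005  -0.0026 -1.    ] F [-0.2  0.   1. ] w 66.1 q [ 0.79  0.3  -0.42  1.85  0.14  1.01  0.03]
rv [ 0.0026  0.0011 -0.0055] dist [-2.  -0.1 -5.7]
[5.7, -1.9, 0.7, 0.003, 0.001, -0.006]
```

```bash
python3 -m creep '[[5,-1.9,0.7,0.003,0.001,-0.006,66],[0,0,0,0,0,0,48],[0,0,0,0,0,0,48],[0,0,0,0,0,0,48]]' 20
python3 -m creep '[[0,0,0,0,0,0,48],[0,0,0,0,0,0,48]]' 25
python3 plan.py
python3 -m creep '[[-3,0,0,0,0,0,48],[-8,0,0,0,0,0,48],[-10,0,0,0,0,0,48],[0,0,0,0,0,0,48]]' 25
python3 plan.py
```

```text
time: 22.3
position: [0.4987, -0.2529, 0.2353]
tool_rot: [1.414, 1.061, -1.413]
ft_force: [0.3, 0.8, 0.3]
grip_width: 0.59
time: 22.5
position: [0.4987, -0.2529, 0.2353]
tool_rot: [1.414, 1.061, -1.413]
ft_force: [0.8, 0.0, 2.5]
grip_width: 0.589
t 22.5 grasp [ 0.4989 -0.253   0.0713] yaw -16.16 toolx [ 1.e-03 -8.e-04 -1.e+00] F [0.8 0.  2.5] w 51.2 q [ 0.79  0.31 -0.42  1.85  0.15  1.01  0.03]
time: 22.9
position: [0.4991, -0.2531, 0.2577]
tool_rot: [1.414, 1.059, -1.412]
ft_force: [-0.6, 0.1, -0.6]
grip_width: 0.596
t 22.9 grasp [ 0.4996 -0.2534  0.0937] yaw -16.16 toolx [ 0.0026 -0.0019 -1.    ] F [-0.6  0.1 -0.6] w 51.9 q [ 0.79  0.28 -0.42  1.84  0.13  1.05  0.04]
```

```bash
python3 -m creep '[[-20,0,0,0,0,0,48],[-35,0,0,0,0,0,48],[-40,0,0,0,0,0,48],[-30,0,0,0,0,0,48],[-10,0,0,0,0,0,48]]'
python3 plan.py .403 .314 .225 75 20
python3 - <<'E'
from bench import get_image
import cv2
d=get_image("side");cv2.imwrite("pics/s11.png",cv2.resize(d["img"][30:230,270:470,::-1],None,fx=3,fy=3))
E
```

```text
time: 23.4
position: [0.4992, -0.2528, 0.3946]
tool_rot: [1.414, 1.056, -1.411]
ft_force: [0.4, 0.5, -1.1]
grip_width: 0.59
t 23.4 grasp [ 0.5001 -0.2534  0.2306] yaw -16.15 toolx [ 0.0053 -0.0036 -1.    ] F [ 0.4  0.5 -1.1] w 51.3 q [ 0.81  0.16 -0.44  1.68  0.07  1.31  0.08]
rv [-1.5909  0.0064 -0.0031] dist [-96.2 566.8  -5.6]
[0.0, -13.0, -26.0, -0.08, 0.0, -0.0]
[0.0, -10.0, -27.0, -0.08, 0.0, -0.0]
[0.0, -8.0, -27.0, -0.08, 0.0, -0.0]
[1.0, -6.0, -28.0, -0.08, 0.0, -0.0]
[-0.0, -4.0, -29.0, -0.08, 0.0, -0.0]
[-0.0, -1.0, -29.0, -0.08, 0.0, -0.0]
[0.0, 1.0, -28.0, -0.08, 0.0, -0.0]
[0.0, 3.0, -29.0, -0.08, 0.0, -0.0]
[0.0, 5.0, -28.0, -0.08, 0.0, -0.0]
[1.0, 8.0, -28.0, -0.08, 0.0, -0.0]
[-0.0, 10.0, -27.0, -0.08, 0.0, -0.0]
[-0.0, 12.0, -26.0, -0.08, 0.0, -0.0]
[-0.0, 14.0, -25.0, -0.08, 0.0, -0.0]
[0.0, 16.0, -24.0, -0.08, 0.0, -0.0]
[0.0, 18.0, -23.0, -0.08, 0.0, -0.0]
[0.0, 19.0, -21.0, -0.08, 0.0, -0.0]
[1.0, 21.0, -19.0, -0.08, 0.0, -0.0]
[-0.0, 23.0, -18.0, -0.08, 0.0, -0.0]
[-0.0, 24.0, -16.0, -0.08, 0.0, -0.0]
[0.0, 25.0, -13.0, -0.08, 0.0, -0.0]
```

View pics/s11.png

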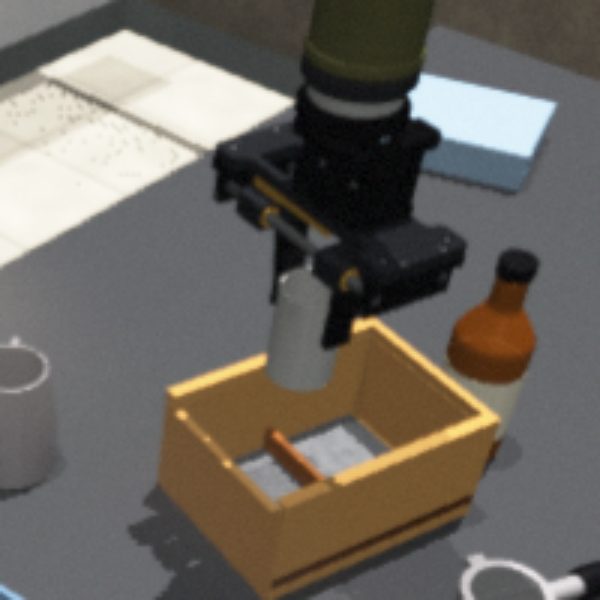

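Cup is lifted clear (302,330) and the box is empty. On to the mat.

```bash
python3 -m creep '[[0,-13,-20,-0.06,0.003,0,48],[0,-10,-27,-0.08,0.003,-0.003,48],[0,-8,-27,-0.08,0,0,48],[0,-6,-28,-0.08,0,0,48],[0,-4,-29,-0.08,0,0,48]]'
python3 -m creep '[[0,-1,-29,-0.08,0,0,48],[0,1,-28,-0.08,0,0,48],[0,3,-29,-0.08,0,0,48],[0,5,-28,-0.08,0,0,48],[0,8,-28,-0.08,0,0,48]]'
python3 -m creep '[[0,10,-27,-0.08,0,0,48],[0,12,-26,-0.08,0,0,48],[0,14,-25,-0.08,0,0,48],[0,16,-24,-0.08,0,0,48],[0,18,-23,-0.08,0,0,48]]'
python3 plan.py .403 .314 .225 75 6
```

```text
time: 23.95
position: [0.474, -0.1153, 0.3893]
tool_rot: [1.138, 1.264, -1.134]
ft_force: [0.5, 0.6, -0.7]
grip_width: 0.59
time: 24.45
position: [0.453, 0.0269, 0.3906]
tool_rot: [0.836, 1.413, -0.831]
ft_force: [1.1, -0.6, -1.6]
grip_width: 0.591
time: 24.95
position: [0.4319, 0.1703, 0.3927]
tool_rot: [0.527, 1.511, -0.519]
ft_force: [1.1, 0.3, 0.1]
grip_width: 0.592
t 24.95 grasp [0.4315 0.1713 0.2287] yaw 51.76 toolx [-0.0023  0.006  -1.    ] F [1.1 0.3 0.1] w 51.5 q [ 0.45 -0.06 -0.84  1.88 -0.05  1.3   0.53]
rv [-0.4055 -0.0048 -0.0044] dist [-28.9 143.7  -3.7]
[1.0, 16.0, -19.0, -0.068, -0.001, -0.001]
[0.0, 17.0, -17.0, -0.068, -0.001, -0.001]
[1.0, 18.0, -16.0, -0.068, -0.001, -0.001]
[1.0, 19.0, -15.0, -0.068, -0.001, -0.001]
[0.0, 21.0, -14.0, -0.068, -0.001, -0.001]
[1.0, 21.0, -12.0, -0.068, -0.001, -0.001]
```

```bash
python3 -m creep '[[1,16,-19,-0.068,-0.005,-0.004,48],[0,17,-17,-0.068,0,0,48],[5,18,-16,-0.068,0,0,48],[10,19,-15,-0.068,0,0,48],[10,21,-14,-0.068,0,0,48]]'
python3 -m creep '[[20,21,-12,-0.066,0,0,48],[25,0,0,0,0,0,48],[25,0,0,0,0,0,48],[20,0,0,0,0,0,48],[10,0,0,0,0,0,48]]'
python3 plan.py .403 .314 .0693 75 2
python3 - <<'E'
from bench import get_image
import cv2
d=get_image("side");cv2.imwrite("pics/s12.png",cv2.resize(d["img"][220:420,60:320,::-1],None,fx=3,fy=3))
E
```

```text
time: 25.45
position: [0.4086, 0.2901, 0.3668]
tool_rot: [0.258, 1.555, -0.258]
ft_force: [0.6, -0.6, -1.7]
grip_width: 0.596
time: 25.95
position: [0.4037, 0.3125, 0.2651]
tool_rot: [0.207, 1.564, -0.209]
ft_force: [0.4, -0.4, -1.0]
grip_width: 0.59
t 25.95 grasp [0.4031 0.3123 0.1011] yaw 74.84 toolx [-0.0036 -0.001  -1.    ] F [ 0.4 -0.4 -1. ] w 51.3 q [ 0.17  0.28 -0.98  1.93  0.26  1.07  0.39]
rv [-0.0027 -0.0032  0.0019] dist [ -0.7   1.5 -31.8]
[15.9, 0.7, -0.5, -0.001, -0.002, 0.001]
[15.9, 0.6, -0.5, -0.001, -0.002, 0.001]
```

View pics/s12.png

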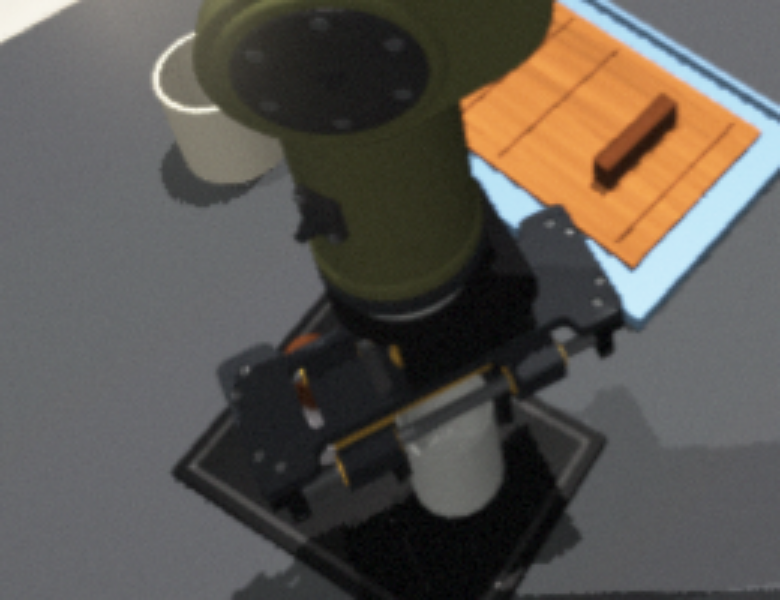

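The cup is above the near half of the mat (455,480), clear of the tamper. I'll lower it.

```bash
python3 -m creep '[[12,0.7,-0.5,-0.003,-0.003,0.002,48],[8,0.6,-0.5,0,0,0,48],[5,0,0,0,0,0,48],[2,0,0,0,0,0,48],[0,0,0,0,0,0,48]]'
python3 -m creep '[[1,0,0,0,0,0,48],[0,0,0,0,0,0,48]]'
python3 plan.py .403 .314 .0693 75 1
```

```text
time: 26.5
position: [0.4044, 0.3139, 0.2403]
tool_rot: [0.208, 1.558, -0.206]
ft_force: [0.2, -0.5, -1.2]
grip_width: 0.589
time: 26.7
position: [0.4044, 0.314, 0.2395]
tool_rot: [0.208, 1.557, -0.206]
ft_force: [-0.1, 0.5, -0.8]
grip_width: 0.591
t 26.7 grasp [0.4051 0.3142 0.0755] yaw 74.88 toolx [ 0.0038  0.0012 -1.    ] F [-0.1  0.5 -0.8] w 51.5 q [ 0.14  0.31 -0.96  1.95  0.3   1.02  0.35]
rv [-0.0021  0.0033 -0.0022] dist [-1.4  0.  -6.2]
[6.2, -0.4, -1.4, -0.002, 0.003, -0.002]
```

```bash
python3 -m creep '[[2,0,0,-0.002,0.003,-0.002,48],[2,0,0,0,0,0,48],[0,0,0,0,0,0,48]]'
python3 -m creep '[[1,0,0,0,0,0,48],[0,0,0,0,0,0,48]]'
python3 -m creep '[[0.7,0,0,0,0,0,48],[0,0,0,0,0,0,48]]'
```

```text
time: 27.0
position: [0.4042, 0.3138, 0.235]
tool_rot: [0.205, 1.562, -0.206]
ft_force: [0.2, 0.0, -1.3]
grip_width: 0.591
time: 27.2
position: [0.4043, 0.3139, 0.2342]
tool_rot: [0.205, 1.561, -0.206]
ft_force: [-0.4, 0.6, -0.8]
grip_width: 0.59
time: 27.4
position: [0.4043, 0.3139, 0.2335]
tool_rot: [0.205, 1.561, -0.206]
ft_force: [-0.1, 0.8, -1.5]
grip_width: 0.588
```

```bash
python3 -m creep '[[0.7,0,0,0,0,0,48],[0,0,0,0,0,0,48]]'
python3 -m creep '[[0.5,0,0,0,0,0,48],[0,0,0,0,0,0,48]]'
```

```text
time: 27.6
position: [0.4043, 0.3141, 0.2332]
tool_rot: [0.205, 1.561, -0.206]
ft_force: [-1.2, -0.1, 2.7]
grip_width: 0.59
time: 27.8
position: [0.4043, 0.3142, 0.2332]
tool_rot: [0.205, 1.561, -0.206]
ft_force: [-2.1, -1.8, 7.9]
grip_width: 0.592
```

Contact is confirmed at 0.2332, as expected. I'll release and retreat.

```bash
python3 -m creep '[[0,0,0,0,0,0,70],[0,0,0,0,0,0,70],[0,0,0,0,0,0,70],[0,0,0,0,0,0,70]]'
python3 -m creep '[[-10,0,0,0,0,0,70],[-30,0,0,0,0,0,70],[-45,0,0,0,0,0,70],[-45,0,0,0,0,0,70],[-45,0,0,0,0,0,70]]'
python3 plan.py .45 0 .3 75 8
```

```text
time: 28.2
position: [0.4043, 0.3139, 0.2322]
tool_rot: [0.205, 1.561, -0.206]
ft_force: [0.5, 0.3, 0.3]
grip_width: 0.789
time: 28.7
position: [0.4037, 0.3142, 0.4097]
tool_rot: [0.205, 1.561, -0.205]
ft_force: [0.4, 1.5, 0.3]
grip_width: 0.804
t 28.7 grasp [0.4038 0.3142 0.2457] yaw 75.05 toolx [ 3.e-04  1.e-04 -1.e+00] F [0.4 1.5 0.3] w 69.9 q [ 0.28  0.1  -1.04  1.75  0.09  1.34  0.53]
rv [ 0.001   0.0003 -0.0001] dist [  46.3 -314.2   54.3]
[-7.0, -36.0, 16.0, 0.0, 0.0, -0.0]
[-7.0, -37.0, 15.0, 0.0, 0.0, -0.0]
[-6.0, -36.0, 16.0, 0.0, 0.0, -0.0]
[-7.0, -37.0, 16.0, 0.0, 0.0, -0.0]
[-7.0, -36.0, 16.0, 0.0, 0.0, -0.0]
[-7.0, -37.0, 15.0, 0.0, 0.0, -0.0]
[-6.0, -36.0, 16.0, 0.0, 0.0, -0.0]
[-7.0, -37.0, 16.0, 0.0, 0.0, -0.0]
```

```bash
python3 -m creep '[[-7,-36,16,0,0,0,70],[-7,-36,16,0,0,0,70],[-7,-36,16,0,0,0,70],[-7,-36,16,0,0,0,70],[-7,-36,16,0,0,0,70]]'
python3 -m creep '[[0,-30,16,0,0,0,70],[0,-20,10,0,0,0,70],[0,0,0,0,0,0,70]]'
python3 - <<'E'
from bench import get_image
import cv2,numpy as np
for n in("side","top"):
    d=get_image(n); cv2.imwrite(f"pics/{n}9.png",d["img"][:,:,::-1]); np.savez(f"pics/{n}9.npz",**d)
E
```

```text
time: 29.2
position: [0.4347, 0.1183, 0.4436]
tool_rot: [0.205, 1.559, -0.205]
ft_force: [0.9, 0.5, 0.6]
grip_width: 0.803
time: 29.5
position: [0.4476, 0.061, 0.4428]
tool_rot: [0.209, 1.56, -0.211]
ft_force: [-0.0, -0.4, 0.1]
grip_width: 0.804
```

View pics/side9.png

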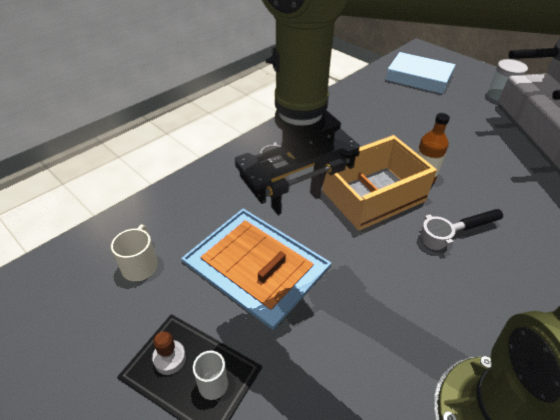

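View pics/top9.png

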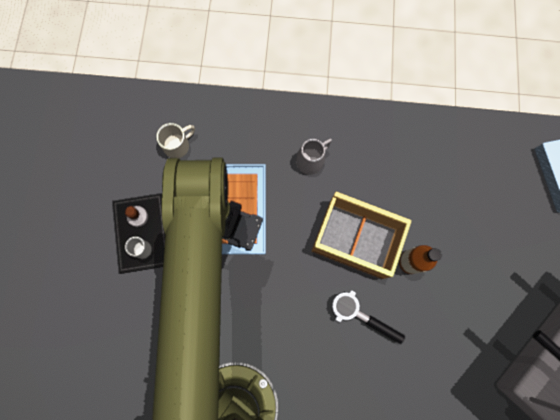

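```bash
python3 - <<'E'
from h import *
t=load("top9");s=load("side9")
def circ(x,y,r,z): a=np.linspace(0,2*np.pi,60); return np.c_[x+r*np.cos(a),y+r*np.sin(a),0*a+z]
out=[]
for d,(u0,v0,u1,v1) in((t,(105,185,185,285)),(s,(110,305,270,420))):
    k=5; im=cv2.resize(np.ascontiguousarray(d["img"][v0:v1,u0:u1,::-1]),None,fx=k,fy=k,interpolation=2)
    for P,c in((circ(.4993,.3402,.029,.026),(0,0,255)),(circ(.404,.314,.0265,.084),(0,255,0)),(circ(.404,.314,.0265,.006),(255,255,0))):
        q=((proj(d,P)-[u0,v0]+.5)*k).astype(int); cv2.polylines(im,[q.reshape(-1,1,2)],True,c,1)
    cv2.imwrite(f"pics/v{u0}.png",im[:600,:800])
for n in("side","top"):
    a=load(n+"0")["img"].astype(int);b=load(n+"9")["img"].astype(int)
    for nm,P in(("jug",(.716,-.157)),("pf",(.294,-.283)),("syr",(.435,-.465)),("mug",(.722,.256))):
        u,v=proj(dict(np.load(f"pics/{n}0.npz")),[*P,.04])[0].astype(int)
        print(n,nm,(np.abs(a-b)[v-18:v+18,u-18:u+18].max(2)>40).mean().round(3))
E
```

```text
side jug 0.771
side pf 0.0
side syr 0.181
side mug 0.0
top jug 0.0
top pf 0.0
top syr 0.027
top mug 0.003
```

View pics/v105.png

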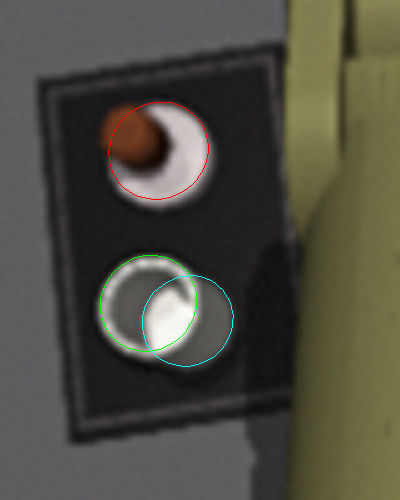

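View pics/v110.png

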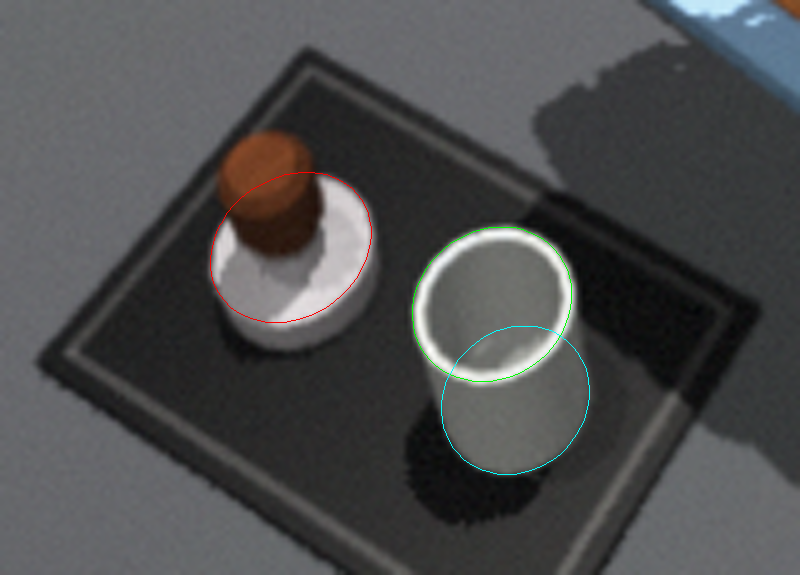

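Both tools stand upright well inside the mat, and the model circles match the images in both views. The bystanders match their starting pictures in the top view. In the side view the gripper hides the jug.

```bash
python3 -c "
from bench import ctrl
print(ctrl.close_job())"
```

```text
the job is handed in; nothing more can be done
None
```

The job is done and handed in at about 29.6 s of the 72 s allowed; `close_job()` reports no verdict.

- **Lid:** I slid it about 231 mm straight out along its grooves by the pull, then lifted and turned it. It was lowered into the tray until light contact (about 3 N). It lies flat, pull up, at least 17 mm inside the rim on every side.
- **Tamper and cup:** I lifted out the tamper first, then the cup. Each was lowered onto the mat in steps of 1 mm or less until contact, at 5 N and 8 N. Both stand upright and well inside the mat's border in both last pictures, and their outlines match the expected positions to about 2–3 mm.
- **Portafilter and mug:** They show almost no change from the starting pictures in either view.
- **Milk jug:** It is unchanged in the top view. The side check could not confirm it because the gripper was in front.
- **Syrup bottle:** 3% of the pixels around it changed in the top view and 18% in the side view. I put this down to changed light and shadow around the opened box and did not check it further. I planned the moves to pass clear of it.

No contact force above 8 N showed in the readings after each move.

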